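Put away the washed microscope gear

TASK

Put away the washed microscope gear. Pack the glass dishes in the steel storage tray: the two large ones side by side flat on its floor, then the grey separator sheet flat on top of them with its lift tab up, then every small dish flat on the sheet. Also take every stage ring out of the drying rack and hang it by its rim on the J-hook, and do not knock the other things on the bench about or turn any dish over.

Things in the scene. Friction and masses are not known exactly. Their poses are not given: they have to be found in the camera images.
- hook: Fixed steel stand of the high J-hook: round foot 110 mm across, upright post 14 mm thick. Origin under the post, on the bench. From the post's top one straight level round bar, the arm, 8 mm thick, runs 140 mm along the stand's own -x and ends in an upturned tip. Nothing rises above the arm at the post but a 6 mm knob.
- hook_mid (a point): Point on the centre line of the hook's arm, 250 mm above the bench, half-way along. In this frame the arm runs along x from the post at x = +70 mm to the upturned tip at x = -70 mm; the tip rises to 22 mm above the arm's centre line. Rings go on over the tip; there is room for three, one behind the other.
- ring_a_center (a point): Microscope stage ring, one of two or three alike (None if absent): flat aluminium ring, outside diameter 110 mm, hole 60 mm (so the rim is 25 mm wide), 6 mm thick, 0.11 kg. This point is its centre; its own x axis is the axis through the hole. It starts upright on its rim in a slot of the drying rack, top edge 117 mm above the bench.
- ring_b_center (a point): Microscope stage ring, one of two or three alike (None if absent): flat aluminium ring, outside diameter 110 mm, hole 60 mm (so the rim is 25 mm wide), 6 mm thick, 0.11 kg. This point is its centre; its own x axis is the axis through the hole. It starts upright on its rim in a slot of the drying rack, top edge 117 mm above the bench.
- ring_c_center (a point): Microscope stage ring, one of two or three alike (None if absent): flat aluminium ring, outside diameter 110 mm, hole 60 mm (so the rim is 25 mm wide), 6 mm thick, 0.11 kg. This point is its centre; its own x axis is the axis through the hole. It starts upright on its rim in a slot of the drying rack, top edge 117 mm above the bench.
- rack: Drying rack, fixed: grey drip tray 166 x 124 mm with wire prongs. Origin under its centre on the bench. Three slots at x = -56, 0 and +56 mm along its own x axis; a ring in a slot stands with its axis along the rack's x, resting on the drip tray 8 mm above the bench, kept upright by two pairs of prongs 35 mm either side of its middle that reach 62 mm above the bench.
- tray: Stainless storage tray, fixed, open on top: 152 mm along its own x, 116 mm along its y (164 x 128 mm over the turned-out edge), 42 mm high, walls and floor 4 mm, inside 144 x 108 mm. Origin under its centre on the bench, inner floor 4 mm above it.
- sheet_tab (a point): Separator sheet, rigid grey plastic: plate 136 mm along its own x, 100 mm along y, 4 mm thick, with an upright lift tab in the middle, 8 mm thick along x, 34 mm long along y, 22 mm high above the plate, 75 g. This point is the centre of the tab, 15 mm above the underside of the plate, z axis up.
- large_a_center (a point): Large glass dish with its lid on: a closed disc 55 mm in diameter, 16 mm high, 55 g. This point is its centre, 8 mm above its underside; z axis up.
- large_b_center (a point): Large glass dish with its lid on: a closed disc 55 mm in diameter, 16 mm high, 55 g. This point is its centre, 8 mm above its underside; z axis up.
- small_a_center (a point): Small glass dish with its lid on, one of up to two (an absent one reads None): a closed disc 38 mm in diameter, 12 mm high, 25 g. This point is its centre, 6 mm above its underside; z axis up.
- small_b_center (a point): Small glass dish with its lid on, one of up to two (an absent one reads None): a closed disc 38 mm in diameter, 12 mm high, 25 g. This point is its centre, 6 mm above its underside; z axis up.
- tip_box: Bystander: box of pipette tips, 82 x 122 mm, 56 mm high, origin under its centre.
- timer: Bystander: flat square bench timer, 62 mm, 18 mm high, origin under its centre.
- media_bottle: Bystander: glass bottle with blue cap, 72 mm in diameter, 160 mm high, origin under its centre.
- spray_bottle: Bystander: white plastic bottle, 64 mm in diameter, 150 mm high, origin under its centre.
- beaker: Bystander: glass beaker, 74 mm in diameter, 85 mm high, stands under the hook's arm, origin under its centre.

How it is judged (in metres and radians):
On the way, in this order (a step that is already met when the one before it is completed fails the run):
1. both large dishes lie flat on the floor of the tray, let go (x of large_a_center in the frame of tray between -0.055 and 0.055 m and y of large_a_center in the frame of tray between -0.038 and 0.038 m and z of large_a_center in the frame of tray between 0.008 and 0.016 m and angle between each of large_a_center, large_b_center's own z axis and vertical below 0.08 rad and x of large_b_center in the frame of tray between -0.055 and 0.055 m and y of large_b_center in the frame of tray between -0.038 and 0.038 m and z of large_b_center in the frame of tray between 0.008 and 0.016 m and linear speed of each of large_a, large_b below 0.03 m/s and contact force between the fingers and large_a below 0.1 N and contact force between the fingers and large_b below 0.1 N), for 0.2 s.
2. the separator sheet lies flat on the two large dishes in the tray, let go (x of large_a_center in the frame of tray between -0.055 and 0.055 m and y of large_a_center in the frame of tray between -0.038 and 0.038 m and z of large_a_center in the frame of tray between 0.008 and 0.016 m and angle between each of large_a_center, large_b_center, sheet_tab's own z axis and vertical below 0.08 rad and x of large_b_center in the frame of tray between -0.055 and 0.055 m and y of large_b_center in the frame of tray between -0.038 and 0.038 m and z of large_b_center in the frame of tray between 0.008 and 0.016 m and x of sheet_tab in the frame of tray between -0.012 and 0.012 m and y of sheet_tab in the frame of tray between -0.012 and 0.012 m and z of sheet_tab in the frame of tray between 0.03 and 0.04 m and angle between the x axis of sheet_tab and the x axis of tray, either way round below 0.2 rad and linear speed of sheet below 0.03 m/s and contact force between the fingers and sheet below 0.1 N), for 0.2 s.
At the end, for the whole second after the job is handed in: Large dishes flat on the tray floor; sheet flat on them, tab up (middle within 12 mm, turned under 0.2 rad); small dishes flat on the sheet; each ring hangs on the hook arm by its inner edge (centre 18 to 34 mm below the arm, 15 mm sideways, axis within 0.43 rad of level); all at rest (x of large_a_center in the frame of tray between -0.055 and 0.055 m and y of large_a_center in the frame of tray between -0.038 and 0.038 m and z of large_a_center in the frame of tray between 0.008 and 0.016 m and angle between each of large_a_center, large_b_center, sheet_tab's own z axis and vertical below 0.08 rad and x of large_b_center in the frame of tray between -0.055 and 0.055 m and y of large_b_center in the frame of tray between -0.038 and 0.038 m and z of large_b_center in the frame of tray between 0.008 and 0.016 m and x of sheet_tab in the frame of tray between -0.012 and 0.012 m and y of sheet_tab in the frame of tray between -0.012 and 0.012 m and z of sheet_tab in the frame of tray between 0.03 and 0.04 m and angle between the x axis of sheet_tab and the x axis of tray, either way round below 0.2 rad and x of small_a_center in the frame of tray between -0.062 and 0.062 m and y of small_a_center in the frame of tray between -0.042 and 0.042 m and z of small_a_center in the frame of tray between 0.0265 and 0.036 m and angle between each of small_a_center, small_b_center's own z axis and vertical below 0.12 rad and x of small_b_center in the frame of tray between -0.062 and 0.062 m and y of small_b_center in the frame of tray between -0.042 and 0.042 m and z of small_b_center in the frame of tray between 0.0265 and 0.036 m and x of ring_a_center in the frame of hook_mid between -0.066 and 0.066 m and y of ring_a_center in the frame of hook_mid between -0.015 and 0.015 m and z of ring_a_center in the frame of hook_mid between -0.034 and -0.018 m and angle between ring_a_center's own x axis and vertical between 1.14 and 2 rad and x of ring_b_center in the frame of hook_mid between -0.066 and 0.066 m and y of ring_b_center in the frame of hook_mid between -0.015 and 0.015 m and z of ring_b_center in the frame of hook_mid between -0.034 and -0.018 m and angle between ring_b_center's own x axis and vertical between 1.14 and 2 rad and x of ring_c_center in the frame of hook_mid between -0.066 and 0.066 m and y of ring_c_center in the frame of hook_mid between -0.015 and 0.015 m and z of ring_c_center in the frame of hook_mid between -0.034 and -0.018 m and angle between ring_c_center's own x axis and vertical between 1.14 and 2 rad and linear speed of each of large_a, large_b, sheet, small_a, small_b, ring_a, ring_b, ring_c below 0.03 m/s); the robot touches nothing.
It fails at once if a bystander is knocked over or shoved more than 40 mm (distance of any of tip_box, timer, media_bottle, spray_bottle, beaker from where it was at the start of the episode above 0.04 m or angle between any of tip_box, timer, media_bottle, spray_bottle, beaker's own z axis and vertical above 0.5 rad).
It fails at once if a glass dish is turned over (angle between any of large_a_center, large_b_center, small_a_center, small_b_center's own z axis and vertical above 1.2 rad).
Of ring_a, ring_b, ring_c only 2 to 3 are there at a start; the rules pass over those that are not, and their reading is None.
Of small_a, small_b only 1 to 2 are there at a start; the rules pass over those that are not, and their reading is None.
At some moment in a run one of large_a, large_b, small_a, small_b may be knocked a few centimetres aside while the robot is not near it.
It also fails if it takes over 210 s, if anything falls off the work surface, if the arm or the gripper's body presses on something with over 40 N, if the wrist force passes 120 N, or if a joint passes its speed limit or range.

ROBOT

A 6-joint arm with a two-finger parallel gripper is mounted at the origin on the work surface. World frame = base frame: x ahead of the robot, y to its left, z up, the work surface at z = 0. Lengths are in mm, angles in degrees, forces in N, time in s.
With the tool pointing down it reaches from about 325 to 925 mm from the base axis. Payload 3.1 kg.
Tool frame: the origin (TCP) lies at the very end of the fingers, on their centre line; the grasp point (between the pads) lies grasp_offset behind it (grasp_offset is the distance from the TCP to the grasp point, in mm); z points along the fingers, x is the direction in which the jaws open and shut, and the axes are right-handed (so a half turn about z gives the same grasp; the last joint's range is limited). The gripper opens to 85 mm and grips with 20 to 120 N. Pads are 22 mm wide; open, the fingers measure 114 mm over their backs; the gripper's body (76 mm by 85 mm) begins 54 mm behind the grasp point. The pads swing forward as they close: fully open they stand 13 mm farther back than shut.
Start: joints at [57.342, 12.427, 92.441, -0, 75.132, -6.429], TCP at [276.219, 560.662, 231.3] pointing down, gripper open.
Joint ranges: [-157.48, 157.48], [-44.54, 120.13], [17.64, 146.25], [-64.5, 244.5], [7.68, 150.69], [-147.95, 147.95]. Speed limits (degrees/s): [159.86, 159.86, 180, 180, 180, 180].

INTERFACE

Orientations are given as [roll, pitch, yaw] about the fixed x, y, z axes, in that order (R = Rz(yaw) Ry(pitch) Rx(roll)).
In Python, from station import * gives the robot as it stands. Calls block until the motion is done:
- goto(position, orientation): joint-space move of the TCP to a pose.
- move_l(position, attitude=None, speed=150): straight line of the TCP; attitude=None keeps the orientation; speed is the mean speed in mm/s.
- move_j(angles): joint-space move.
- grip(opening, squeeze=None): finger opening in mm; squeeze is the grip in N (None keeps the last); returns when the fingers have stopped.
- wait(seconds).
- solve_ik(position, orientation): joint angles nearest the present ones, or None.
- get_obs(): the state.
- get_image(name): name is "scene" or "side" or "wrist"; returns the picture (480x640x3 uint8, red, green, blue); there is no depth.
- get_calibration(name): a dict with "fx", "fy", "cx", "cy" (pixels), "R" (3x3) and "t" (3): a world point X has camera coordinates R X + t; the wrist camera has in their place "mount" (4x4, takes a point from camera to tool coordinates, whose origin is the TCP and whose axes are the tool frame's). Camera axes: x right, y down, z forward; pixel columns grow to the right and rows downward; lengths in mm; the calibration is good to about 2 mm. The wrist camera is an equidistant fisheye: a pixel r from the principal point sees the ray r / f radians off the axis. A picture is of the moment at which its call begins: read the wrist's pose just before it. get_calibration takes no time and is no camera call.
A pose or a line that the arm cannot do raises Unreachable and nothing moves.
- sign_off(): hands the job in, once; it reports no verdict.
Trained networks look in the newest picture that a camera, given by its name, has taken for a name from the list of things; names that differ only in an ending like _2 or _b are one class to them, and where a whole thing is asked for, a point or a joint stands for the part that bears it (a point fixed in the world has none). Each returns a list of dicts, best first, with "score" (0 to 1); they miss things now and then, are a little off and sometimes report something else, mostly with a low value. They report only what shows in the picture. A call takes as long as a camera call.
- spot_in(name, camera): "extent" ([centre column, centre row, width, height] in pixels, round what is visible of it).
- regions_of(name, camera): "region" (480x640 bool, what is visible of it) and "extent" ([centre column, centre row, width, height] in pixels, round what is visible of it).
The state is a dict: "t": time; "joint_pos": joint angles; "qvel": joint speeds; "effort": joint torques, N m; "tcp_pos": TCP position; "ee_rot": TCP orientation; "wrist_force": force on the tool from outside, world axes, zero at the start; "moment": the same for the moment, N m; "grip_width": finger opening in mm.
Only numpy, scipy, OpenCV 4.12 (cv2) and the standard library are available. Lean on these libraries where they do the work, as an engineer would, in place of code of your own. Each camera call takes 0.05 s, during which the arm holds its last target.

## Working session

There is one attempt and no reset: what is moved stays moved. The work goes in short steps, each a Python script; the robot and the scene stay as the last script left them, time stands still between calls to the robot, and variables do not carry over. Pictures are saved under pics/ and viewed, and the job is handed in when it is done.

```bash
ls; mkdir -p pics; python3 - <<'E'
from station import *
import cv2,numpy as np
o=get_obs(); print(o)
for n in ["scene","side","wrist"]:
    im=get_image(n); cv2.imwrite(f"pics/{n}0.png",im[:,:,::-1])
    print(n,get_calibration(n))
import station; print([x for x in dir(station) if x[0]!='_'])
E
```

```text
pics
{'t': 0.0, 'joint_pos': array([ 5.73409358e+01,  1.24754480e+01,  9.25291689e+01, -6.94361989e-04,
        7.51314799e+01, -6.42778605e+00]), 'qvel': array([ 0.03761463,  0.07378424,  0.03673801,  0.13242381, -0.03186055,
       -0.02321959]), 'effort': array([ 5.52070669e-04, -3.96840584e+01, -3.03857803e+01, -7.30303805e-05,
        9.71876521e-03,  1.26944565e-05]), 'tcp_pos': array([275.77984558, 559.95685987, 229.97615351]), 'ee_rot': array([-1.79985430e+02,  1.35316301e-01,  6.37689180e+01]), 'wrist_force': array([-0.06937255,  0.84704569,  0.47906512]), 'moment': array([-0.02581798,  0.07644212,  0.01848254]), 'grip_width': 85.26838921851135}
scene {'fx': 568.7072608422086, 'fy': 568.7072608422086, 'cx': 327.3360868989999, 'cy': 236.30206088127457, 'R': array([[ 0.64146589,  0.76709297,  0.00948104],
       [ 0.54782871, -0.44938906, -0.7056438 ],
       [-0.53703373,  0.45784041, -0.7085033 ]]), 't': array([-345.30475444, -194.63030545, 1546.29507276])}
side {'fx': 537.013230263618, 'fy': 537.013230263618, 'cx': 320.82168959755916, 'cy': 240.03602835294643, 'R': array([[ 0.94161312, -0.33668951, -0.00221676],
       [-0.2450525 , -0.68078892, -0.6902722 ],
       [ 0.23089827,  0.65051258, -0.72354639]]), 't': array([-546.21874026,  241.31320614, 1044.91547052])}
wrist {'fx': 371.64829954431775, 'fy': 371.64829954431775, 'cx': 311.4176930262668, 'cy': 243.94739515790025, 'mount': array([[ 9.99999914e-01,  4.03369435e-04, -9.29418907e-05,
        -9.54106179e-02],
       [-3.52579076e-04,  9.47654925e-01,  3.19296130e-01,
        -8.15236332e+01],
       [ 2.16871140e-04, -3.19296070e-01,  9.47654986e-01,
        -1.42800975e+02],
       [ 0.00000000e+00,  0.00000000e+00,  0.00000000e+00,
         1.00000000e+00]])}
['Unreachable', 'get_calibration', 'get_image', 'get_obs', 'goto', 'grasp_offset', 'grip', 'move_j', 'move_l', 'regions_of', 'sign_off', 'solve_ik', 'spot_in', 'wait']
```

View pics/scene0.png

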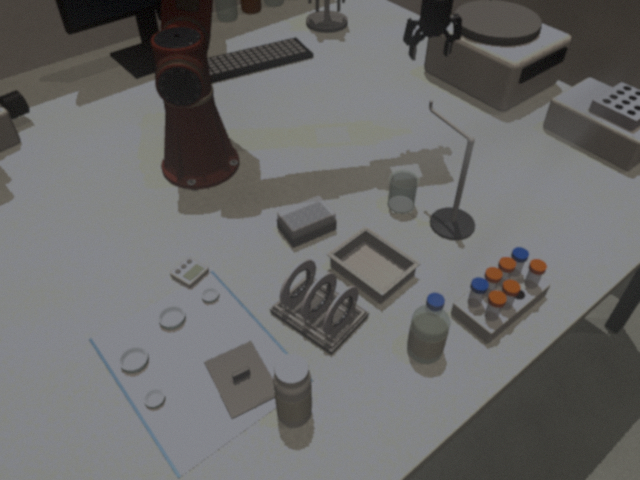

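View pics/side0.png

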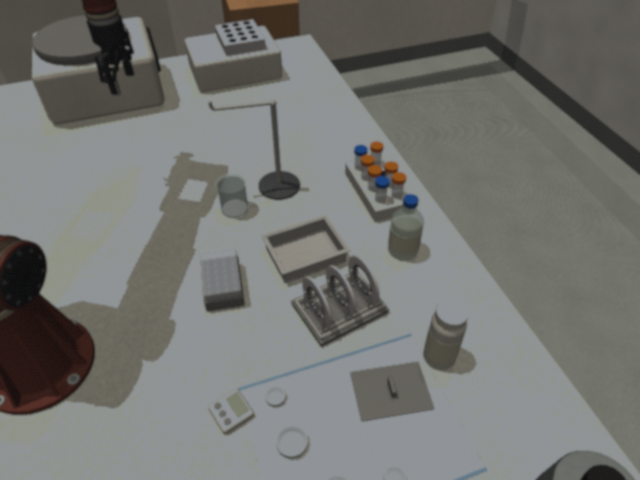

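View pics/wrist0.png

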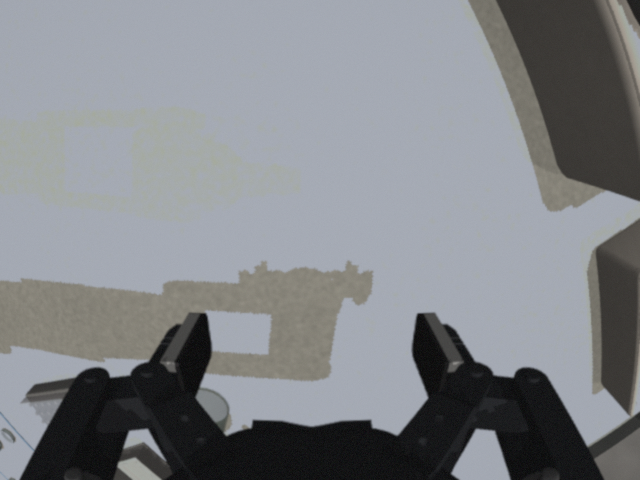

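```bash
python3 - <<'E'
from station import *
print(grasp_offset)
E
```

```text
18.700000000000003
```

Scene shows three rings in the rack (~320,300), two large dishes (172,318),(134,360), two small (210,296),(154,398), sheet (240,380), tray (373,265), hook post (465,220). I'll get rough poses next.

```bash
cat > h.py <<'E'
from station import *
import numpy as np, cv2, json
from scipy.spatial.transform import Rotation as Ro
def rpy(a): return Ro.from_euler('xyz',a,degrees=True)
CAL={n:get_calibration(n) for n in ["scene","side","wrist"]}
def ray(n,uv,obs=None):
    """origin, dir in world"""
    c=CAL[n]; u,v=uv
    if n!="wrist":
        d=c["R"].T@np.array([(u-c["cx"])/c["fx"],(v-c["cy"])/c["fy"],1.]); o=-c["R"].T@c["t"]
        return o,d/np.linalg.norm(d)
    a=np.array([u-c["cx"],v-c["cy"]]); r=np.linalg.norm(a); th=r/c["fx"]
    d=np.array([*(a/max(r,1e-9)*np.sin(th)),np.cos(th)])
    M=c["mount"]; R=rpy(obs["ee_rot"]).as_matrix()
    return R@M[:3,3]+obs["tcp_pos"], R@(M[:3,:3]@d)
def atz(n,uv,z,obs=None):
    o,d=ray(n,uv,obs); return o+d*(z-o[2])/d[2]
def proj(n,X,obs=None):
    c=CAL[n]; X=np.atleast_2d(X).astype(float)
    if n!="wrist":
        p=X@c["R"].T+c["t"]; return np.c_[p[:,0]/p[:,2]*c["fx"]+c["cx"],p[:,1]/p[:,2]*c["fy"]+c["cy"]]
    M=c["mount"]; R=rpy(obs["ee_rot"]).as_matrix()
    p=((X-obs["tcp_pos"])@R-M[:3,3])@M[:3,:3]
    r=np.linalg.norm(p[:,:2],axis=1); th=np.arctan2(r,p[:,2])
    return p[:,:2]/r[:,None]*(th*c["fx"])[:,None]+[c["cx"],c["cy"]]
def tri(rays):
    A=np.zeros((3,3));b=np.zeros(3)
    for o,d in rays:
        P=np.eye(3)-np.outer(d,d);A+=P;b+=P@o
    X=np.linalg.solve(A,b)
    return X,[float(np.linalg.norm((np.eye(3)-np.outer(d,d))@(X-o))) for o,d in rays]
def dist(img):
    return img
def snap(n,f):
    o=get_obs(); im=get_image(n); cv2.imwrite(f"pics/{f}.png",im[:,:,::-1]); return o,im
E
python3 - <<'E'
from h import *
H=dict(large_a_center=8,small_a_center=6,sheet_tab=4,tray=42,rack=8,ring_a_center=62,tip_box=28,timer=9,media_bottle=80,spray_bottle=75,beaker=40,hook=0)
for n in ["scene","side"]:
    get_image(n)
    for k,z in H.items():
        for d in regions_of(k,n)[:4]:
            v,u=np.nonzero(d["region"])
            c=(u.mean(),v.mean()); print(n,k,round(d["score"],2),np.round(c),np.round(d["extent"]),np.round(atz(n,c,z)[:2]))
E
```

```text
scene large_a_center 0.95 [133. 360.] [134. 360.  34.  28.] [ 456. -422.]
scene large_a_center 0.4 [172. 317.] [169. 318.  32.  26.] [ 413. -314.]
scene large_a_center 0.38 [306. 221.] [306. 222.  63.  54.] [363.  79.]
scene large_a_center 0.21 [190. 272.] [190. 272.  41.  34.] [ 328. -223.]
scene small_a_center 0.55 [154. 398.] [154. 398.  21.  18.] [ 555. -430.]
scene sheet_tab 0.96 [241. 379.] [240. 379.  73.  75.] [ 623. -283.]
scene sheet_tab 0.29 [373. 264.] [374. 265.  90.  76.] [567. 110.]
scene tray 0.58 [373. 264.] [374. 266.  89.  77.] [590.  86.]
scene rack 0.73 [154. 398.] [156. 396.  17.  23.] [ 556. -430.]
scene rack 0.64 [320. 319.] [321. 315. 102.  79.] [610. -81.]
scene ring_a_center 0.59 [298. 282.] [297. 282.  32.  47.] [539. -82.]
scene tip_box 0.78 [306. 221.] [307. 222.  60.  52.] [380.  67.]
scene tip_box 0.46 [190. 272.] [190. 274.  33.  32.] [ 345. -229.]
scene timer 0.7 [190. 272.] [190. 273.  40.  32.] [ 329. -223.]
scene timer 0.51 [403. 190.] [404. 190.  33.  44.] [432. 342.]
scene timer 0.23 [318. 296.] [320. 296.  33.  50.] [562. -46.]
scene media_bott
[... 765 characters left out ...]
3 [305. 248.] [308. 252.  86.  66.] [571.  79.]
side tray 0.41 [405. 230.] [407. 228.  37.  68.] [807.  55.]
side rack 0.92 [338. 312.] [339. 309.  96.  74.] [588. -85.]
side ring_a_center 0.81 [316. 301.] [319. 302.  27.  51.] [542. -82.]
side tip_box 0.61 [221. 280.] [224. 282.  38.  60.] [375.  63.]
side timer 0.75 [230. 411.] [230. 413.  42.  43.] [ 326. -226.]
side media_bottle 0.79 [405. 230.] [405. 227.  38.  66.] [786.  22.]
side media_bottle 0.25 [272. 164.] [252. 151.  94.  97.] [574. 347.]
side spray_bottle 0.98 [445. 334.] [445. 335.  41.  74.] [ 739. -246.]
side beaker 0.78 [232. 196.] [235. 195.  35.  38.] [458. 309.]
side hook 0.69 [272. 162.] [252. 151.  92. 100.] [600. 456.]
```

```bash
cat >> h.py <<'E'
def look(T,yaw,z=300,off=(-95,20)):
    R=rpy([180,0,yaw]); p=np.array([T[0],T[1],0])-R.apply([off[0],off[1],0]); p[2]=z; return p,[180,0,yaw]
E
python3 - <<'E'
from h import *
for nm,a,b in [("tip",(431.5,103.5),(211,105)),("root",(471,141),(274,102)),("foot",(453,223),(279,185)),("small2",(210,296),(276,397))]:
    X,e=tri([ray("scene",a),ray("side",b)]); print(nm,X.round(1),np.round(e,1))
for yaw in range(-180,180,30):
    r=[]
    for T in [(500,-330),(590,0),(560,-330),(590,-80),(570,90)]:
        p,o=look(T,yaw); q=solve_ik(p,o); r.append(None if q is None else np.round(np.abs(q-get_obs()["joint_pos"]).max()))
    print(yaw,r)
E
```

```text
tip [452.4 375.8 260.4] [2.1 2.1]
root [592.7 351.  249.7] [0.8 0.8]
foot [ 5.903e+02  3.571e+02 -5.000e-01] [1.3 1.3]
small2 [ 412.1 -223.1    4. ] [0.6 0.6]
-180 [np.float64(138.0), None, np.float64(143.0), None, None]
-150 [np.float64(107.0), np.float64(142.0), np.float64(111.0), np.float64(133.0), np.float64(151.0)]
-120 [np.float64(106.0), np.float64(110.0), np.float64(102.0), np.float64(102.0), np.float64(119.0)]
-90 [np.float64(103.0), np.float64(81.0), np.float64(99.0), np.float64(80.0), np.float64(89.0)]
-60 [np.float64(99.0), np.float64(70.0), np.float64(96.0), np.float64(76.0), np.float64(62.0)]
-30 [np.float64(94.0), np.float64(66.0), np.float64(92.0), np.float64(72.0), np.float64(58.0)]
0 [np.float64(91.0), np.float64(62.0), np.float64(88.0), np.float64(68.0), np.float64(54.0)]
30 [np.float64(89.0), np.float64(58.0), np.float64(86.0), np.float64(65.0), np.float64(50.0)]
60 [np.float64(88.0), np.float64(55.0), np.float64(86.0), np.float64(63.0), np.float64(47.0)]
90 [np.float64(117.0), np.float64(81.0), np.float64(114.0), np.float64(89.0), np.float64(72.0)]
120 [None, np.float64(113.0), None, np.float64(122.0), np.float64(103.0)]
150 [None, None, None, None, np.float64(138.0)]
```

```bash
python3 - <<'E'
from h import *
p=get_obs()["tcp_pos"]
move_l([p[0],p[1],400],speed=200)
for i,(T,yaw) in enumerate([((521,365),60),((521,365),0)]):
    P,o=look(T,yaw,z=400); print(P, solve_ik(P,o))
P,o=look((521,365),60,z=400); goto(P,o); ob,_=snap("wrist","hk1"); print(ob["t"],ob["tcp_pos"],ob["ee_rot"])
P,o=look((590,0),30,z=330); goto(P,o); ob,_=snap("wrist","tr1"); print(ob["t"],ob["tcp_pos"],ob["ee_rot"])
json.dump({k:v.tolist() for k,v in ob.items() if k in("tcp_pos","ee_rot")},open("tr1.json","w"))
P,o=look((590,0),-60,z=330); goto(P,o); ob,_=snap("wrist","tr2"); print(ob["t"],ob["tcp_pos"],ob["ee_rot"])
json.dump({k:v.tolist() for k,v in ob.items() if k in("tcp_pos","ee_rot")},open("tr2.json","w"))
E
```

```text
[551.17949192 457.27241336 400.        ] [ 3.40707741e+01  1.95335268e+01  6.60469449e+01 -2.54444375e-14
  9.44195283e+01 -2.59292259e+01]
[616. 385. 400.] [ 2.64755838e+01  2.09021505e+01  6.42950218e+01 -2.54444375e-14
  9.48028277e+01  2.64755838e+01]
3.5667 [550.00397721 458.18460131 399.89994371] [-1.79933567e+02  4.24272289e-03  6.00825601e+01]
5.15 [662.37533744  66.23917525 330.49975144] [-1.79990960e+02 -5.86998978e-02  3.01021208e+01]
6.4333 [654.9791935  -71.49909733 330.10255177] [-1.79982650e+02  6.55720097e-03 -5.99003491e+01]
```

```bash
ls pics
```

```text
hk1.png
scene0.png
side0.png
tr1.png
tr2.png
wrist0.png
```

View pics/hk1.png

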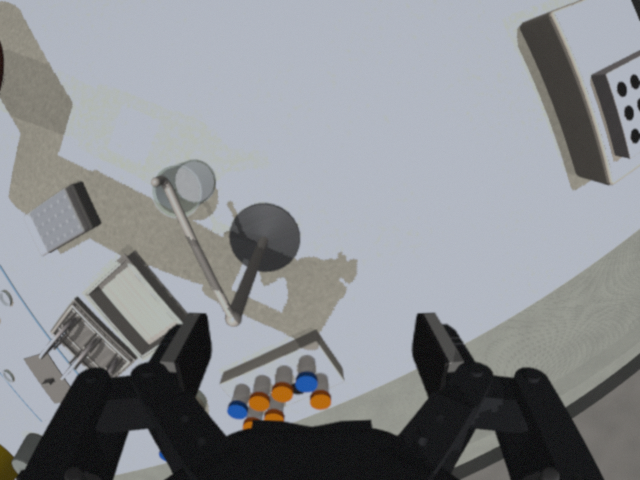

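View pics/tr1.png

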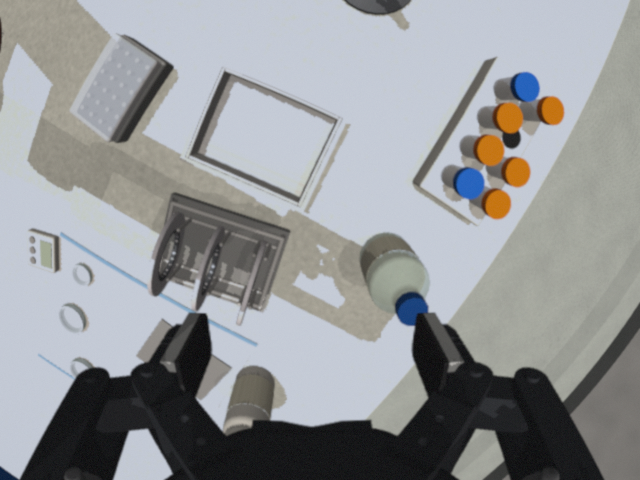

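View pics/tr2.png

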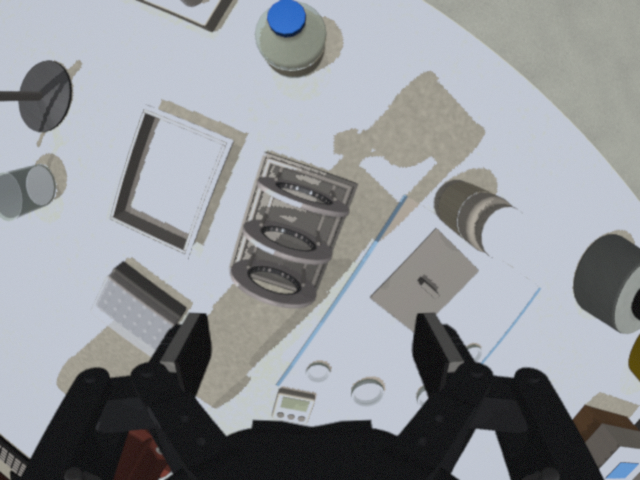

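hk1: arm from tip (157,182) to post top (233,320), the beaker beneath. tr1/tr2: tray outline (223,68)-(346,120)-(303,205)-(184,156), rack with three rings, dishes left. Zooming for corner picking.

```bash
python3 - <<'E'
import cv2,numpy as np
a=cv2.imread("pics/tr1.png");b=cv2.imread("pics/tr2.png");c=cv2.imread("pics/hk1.png")
def cr(im,x,y,w,h,s):
    r=cv2.resize(im[y:y+h,x:x+w],None,fx=s,fy=s,interpolation=cv2.INTER_CUBIC)
    for i in range(0,w,20): cv2.putText(r,str(x+i),(i*s,10),0,.35,(0,0,255)); cv2.line(r,(i*s,12),(i*s,18),(0,0,255))
    for i in range(20,h,20): cv2.putText(r,str(y+i),(0,i*s+4),0,.35,(0,0,255)); cv2.line(r,(24,i*s),(30,i*s),(0,0,255))
    return r
cv2.imwrite("pics/z1.png",cr(a,140,50,220,150+130-130,3)); 
cv2.imwrite("pics/z1.png",cr(a,140,55,220,160,3))
cv2.imwrite("pics/z2.png",cr(a,140,180,160,150,4))
cv2.imwrite("pics/z3.png",cr(b,90,90,160,180,3))
cv2.imwrite("pics/z4.png",cr(b,215,140,160,180,3))
cv2.imwrite("pics/z5.png",cr(c,140,165,120,170,3))
E
```

```text
(no output)
```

View pics/z1.png

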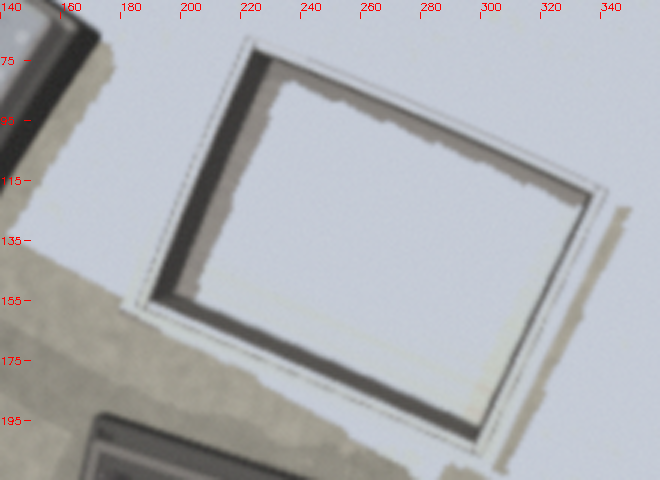

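View pics/z2.png

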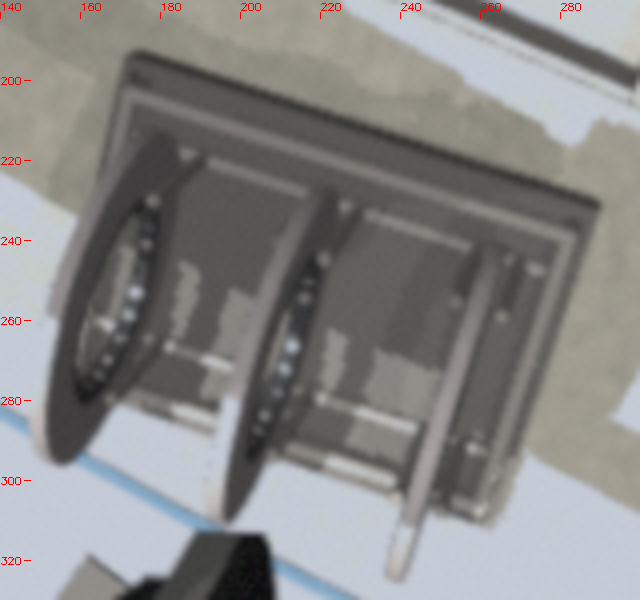

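View pics/z3.png

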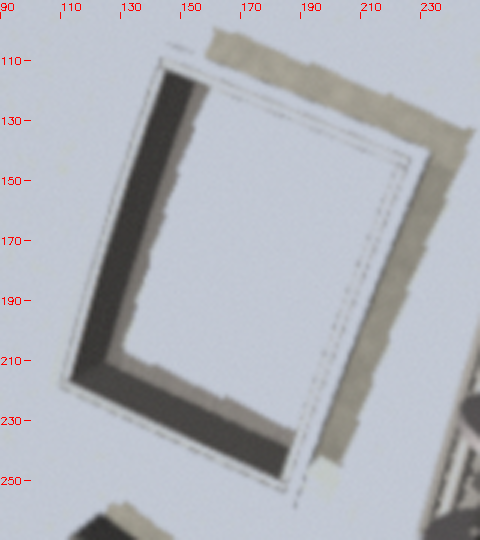

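View pics/z4.png

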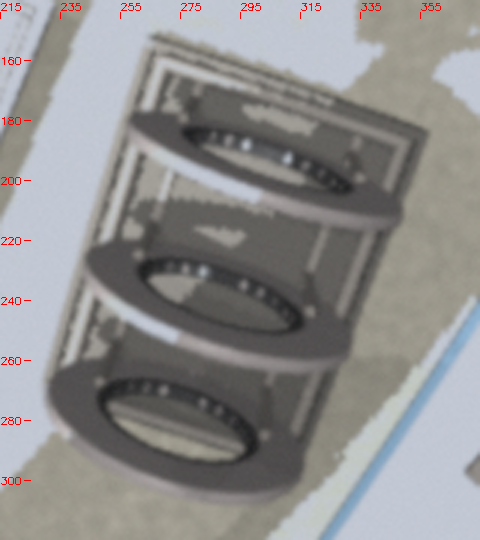

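View pics/z5.png

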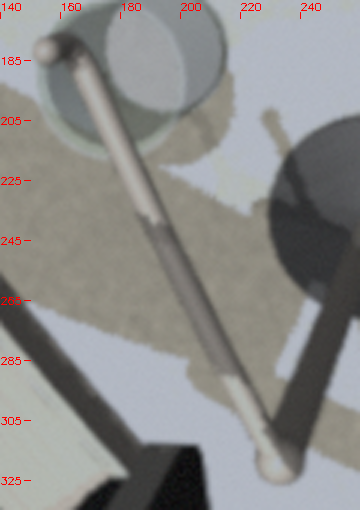

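```bash
cat > fit.py <<'E'
from h import *
from scipy.optimize import least_squares
O={k:{a:np.array(b) for a,b in json.load(open(k+".json")).items()} for k in ("tr1","tr2")}
O["hk1"]=dict(tcp_pos=np.array([550.00397721,458.18460131,399.89994371]),ee_rot=np.array([-1.79933567e+02,4.24272289e-03,6.00825601e+01]))
def fitpose(meas,x0,zfree):
    """meas: list (view, local xyz, uv)"""
    def f(p):
        r=[]
        for v,l,uv in meas:
            X=Ro.from_euler('z',p[2]).apply(np.array(l,float))+[p[0],p[1],p[3] if zfree else 0]
            n=v if v in("scene","side") else "wrist"
            r+=list(proj(n,X,O.get(v))[0]-uv)
        return r
    s=least_squares(f,x0,loss='soft_l1'); return s.x,np.round(f(s.x),1).reshape(-1,2)
E
python3 - <<'E'
from fit import *
# tray: tr1 TL(225,71) TR(337.3,119) BR(299.3,201.7) BL(190,155); tr2 TL.. world order?
for uv in [(225,71),(337.3,119),(299.3,201.7),(190,155)]: print("tr1",atz("wrist",uv,42,O["tr1"]).round(1))
for uv in [(145,113.3),(226,143.3),(184,250),(114,216)]: print("tr2",atz("wrist",uv,42,O["tr2"]).round(1))
for uv in [(173.75,192.5),(290,231.2),(262,311)]: print("rack tr1",atz("wrist",uv,10,O["tr1"]).round(1))
for uv in [(265.7,151.7),(357.7,183.3),(231,270)]: print("rack tr2",atz("wrist",uv,10,O["tr2"]).round(1))
print("tip",atz("wrist",(155,182),270,O["hk1"]),"root",atz("wrist",(233,319),255,O["hk1"]))
print(tri([ray("wrist",(155,182),O["hk1"]),ray("scene",(431.5,103)),ray("side",(211,105))]))
print(tri([ray("wrist",(233,319),O["hk1"]),ray("scene",(471,141)),ray("side",(274,102))]))
E
```

```text
tr1 [503.5 144.2  42. ]
tr1 [644.8 157.5  42. ]
tr1 [655.8  51.1  42. ]
tr1 [513.2  36.8  42. ]
tr2 [644.7 155.1  42. ]
tr2 [658.5  44.8  42. ]
tr2 [512.4  33.5  42. ]
tr2 [504.4 141.1  42. ]
rack tr1 [506.7 -25.8  10. ]
rack tr1 [667.3   4.5  10. ]
rack tr1 [ 689.8 -119.1   10. ]
rack tr2 [668.1   0.9  10. ]
rack tr2 [ 691.2 -118.9   10. ]
rack tr2 [504.3 -32.5  10. ]
tip [452.78364611 373.3199776  270.        ] root [589.37195399 354.61397967 255.        ]
(array([452.86851808, 371.66926445, 263.72711667]), [1.3035048585986355, 3.2538659889628443, 2.791485114659588])
(array([592.24570934, 351.5654818 , 249.14006917]), [0.5886796828059144, 0.7926849083870431, 1.0500853837397919])
```

```bash
python3 - <<'E'
from h import *
for nm,yaw in [("di1",-100),("di2",60)]:
    P,o=look((520,-330),yaw,z=300); goto(P,o); wait(0.2); ob,_=snap("wrist",nm); print(ob["t"],ob["tcp_pos"],ob["ee_rot"])
    json.dump({k:v.tolist() for k,v in ob.items() if k in("tcp_pos","ee_rot")},open(nm+".json","w"))
    for k in ["large_a_center","small_a_center","sheet_tab"]:
        for d in regions_of(k,"wrist")[:4]:
            v,u=np.nonzero(d["region"]); c=(u.mean(),v.mean()); print(k,round(d["score"],2),np.round(c,1),len(u),np.round(d["extent"]),np.round(atz("wrist",c,8,ob)[:2],1))
E
```

```text
8.1 [ 524.14148514 -425.89077004  300.27048308] [-1.79976444e+02 -2.23597072e-03 -9.98792617e+01]
small_a_center 0.62 [310.6 165.7] 809 [313. 167.  31.  36.] [ 556.4 -431.3]
sheet_tab 0.88 [183.1 138.7] 8354 [182. 139.  79. 112.] [ 618.9 -286.7]
sheet_tab 0.3 [ 31.4 201.7] 897 [ 34. 203.  66.  45.] [596.8 -20.3]
10.6667 [ 550.15077864 -237.89303     299.95202251] [-1.79997622e+02  4.73281306e-04  5.99802189e+01]
large_a_center 0.75 [149.  205.7] 1352 [149. 207.  43.  42.] [ 457.5 -422.8]
small_a_center 0.67 [187.5 271.6] 561 [189. 274.  24.  26.] [ 557.3 -429.8]
sheet_tab 0.73 [308.2 252.9] 7883 [308. 254. 108. 120.] [ 614.  -278.4]
sheet_tab 0.56 [581.8 268.2] 4449 [583. 270.  97.  79.] [850.8  75.4]
sheet_tab 0.23 [548.7  93.9] 11075 [548.  94. 123. 160.] [581.6 105.6]
```

View pics/di1.png

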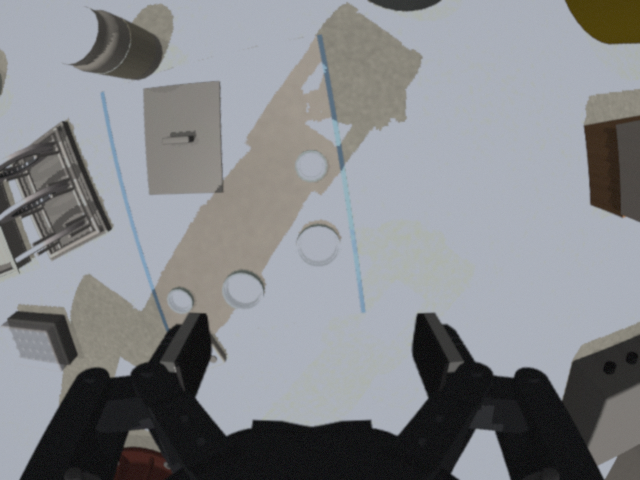

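View pics/di2.png

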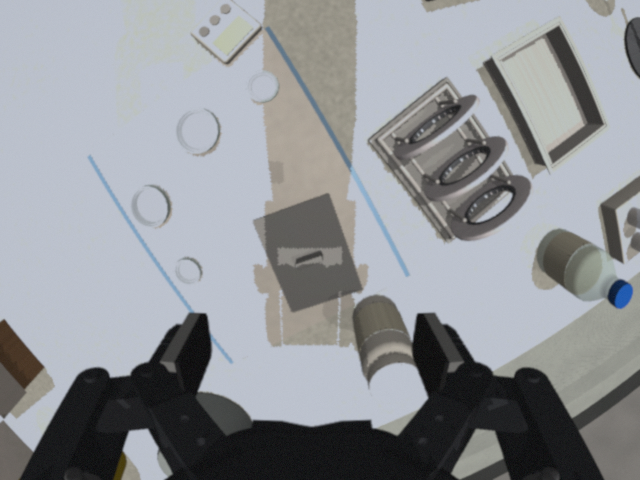

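Di1/di2 show all four dishes (di1: large (318,244),(243,290), small (312,165),(180,300)) and the sheet. I'll bundle-fit everything with a small camera-mount correction.

```bash
cat > ba.py <<'E'
from fit import *
for k in ("di1","di2"): O[k]={a:np.array(b) for a,b in json.load(open(k+".json")).items()}
M0=CAL["wrist"]["mount"].copy()
def setm(c):
    M=M0.copy(); M[:3,:3]=Ro.from_rotvec(c[:3]).as_matrix()@M0[:3,:3]; M[:3,3]+=c[3:]; CAL["wrist"]["mount"]=M
E
cat > run_ba.py <<'E'
from ba import *
D={"L1":[(8,"di1",(318,244)),(8,"di2",(198,132))],"L2":[(8,"di1",(243,290)),(8,"di2",(151,206))],
"S1":[(6,"di1",(312,165.5)),(6,"di2",(188,270.5))],"S2":[(6,"di1",(180,299.5)),(6,"di2",(263,87))]}
sh=[("di1",(-68,-50),0),]
tray=[]
T1=[(225,71),(337.3,119),(299.3,201.7),(190,155)]; L1=[(-72,54),(72,54),(72,-54),(-72,-54)]
T2=[(145,113.3),(226,143.3),(184,250),(114,216)]; L2=[(72,54),(72,-54),(-72,-54),(-72,54)]
tray=[("tr1",l,u) for l,u in zip(L1,T1)]+[("tr2",l,u) for l,u in zip(L2,T2)]
S1=[atz("wrist",u,4,O["di1"])[:2] for u in [(144,87),(220,82),(223,191),(149,194)]]
S2=[atz("wrist",u,4,O["di2"])[:2] for u in [(329,194),(361,287),(292,311),(254,220)]]
print(np.round(S1,1).tolist(),np.round(S2,1).tolist())
# order from world coords: match
sheetm=[]
for v,us,S in (("di1",[(144,87),(220,82),(223,191),(149,194)],S1),("di2",[(329,194),(361,287),(292,311),(254,220)],S2)):
    S=np.array(S); c=S.mean(0); 
    for s,u in zip(S,us): sheetm.append((v,s-c,u))
# initial yaw from long side
S=np.array(S1); e=[S[(i+1)%4]-S[i] for i in range(4)]; i=int(np.argmax([np.linalg.norm(x) for x in e])); y0=np.arctan2(e[i][1],e[i][0])
if abs(y0)>np.pi/2: y0-=np.sign(y0)*np.pi
print("sheet yaw0",np.degrees(y0),[np.linalg.norm(x).round(1) for x in e])
Rm=Ro.from_euler('z',-y0).as_matrix()[:2,:2]
sheetm=[(v,np.sign(Rm@d)*[68,50],u) for v,d,u in sheetm]
names=list(D)
def unpack(p): return p[:6],p[6:9],p[9:12],p[12:].reshape(4,2)
def f(p):
    c,t,s,d=unpack(p); setm(c); r=[]
    def pose(q,l,z): return [q[0]+np.cos(q[2])*l[0]-np.sin(q[2])*l[1],q[1]+np.sin(q[2])*l[0]+np.cos(q[2])*l[1],z]
    for v,l,u in tray: r+=list(proj("wrist",pose(t,l,42),O[v])[0]-u)
    for v,l,u in sheetm: r+=list(proj("wrist",pose(s,l,4),O[v])[0]-u)
    for n,xy in zip(names,d):
        for z,v,u in D[n]: r+=list(proj("wrist",[*xy,z],O[v])[0]-u)
    return np.r_[r,c[:3]/0.004,c[3:]/1.5]
p0=np.r_[np.zeros(6),580,95,.095,617,-282,y0,456,-422,413,-314,556,-430,411,-224]
p0[12:]=np.array([atz("wrist",D[n][0][2],8,O["di1"])[:2] for n in names]).ravel()
s=least_squares(f,p0,loss='soft_l1')
c,t,sh,d=unpack(s.x)
print("corr",np.round(np.degrees(c[:3]),2),c[3:].round(2)); print("tray",t[:2].round(1),np.degrees(t[2]).round(2)); print("sheet",sh[:2].round(1),np.degrees(sh[2]).round(2))
print(dict(zip(names,d.round(1).tolist())))
print(np.round(f(s.x)[:-6],1).reshape(-1,2).tolist())
json.dump(dict(c=c.tolist(),tray=t.tolist(),sheet=sh.tolist(),d=d.tolist()),open("ba.json","w"))
E
python3 run_ba.py
```

```text
[[695.2, -246.1], [674.9, -343.0], [544.4, -319.9], [560.8, -221.3]] [[563.3, -221.3], [691.6, -244.6], [676.8, -341.3], [545.3, -316.8]]
sheet yaw0 -10.471160403484337 [np.float64(99.0), np.float64(132.5), np.float64(99.9), np.float64(136.7)]
corr [0.04 0.   0.03] [-0.33 -0.53 -2.18]
tray [578.2  96.2] 5.51
sheet [ 619.7 -281.6] -10.37
{'L1': [469.5, -353.5], 'L2': [403.6, -382.3], 'S1': [556.2, -431.7], 'S2': [412.1, -222.9]}
[[-0.7, 0.1], [0.5, 0.2], [-0.2, 0.3], [0.1, 0.0], [0.6, -0.7], [-3.2, 0.5], [-0.0, -1.0], [-0.2, 0.8], [-0.1, 0.9], [0.2, -1.2], [-0.2, 1.1], [0.0, -0.2], [0.4, -1.1], [1.5, 2.3], [-0.4, 0.9], [-1.2, -0.0], [-55.7, 1.1], [-1.0, 52.5], [51.7, -1.3], [0.9, -53.3], [-0.0, -0.3], [-0.2, -0.3], [1.0, -0.8], [0.4, -0.7]]
```

```bash
sed -i 's/(8,"di2",(198,132))\],"L2"/(8,"di2",(151,206))],"L2"/; s/(243,290)),(8,"di2",(151,206))/(243,290)),(8,"di2",(198,132))/' run_ba.py; python3 run_ba.py
python3 - <<'E'
import cv2
a=cv2.imread("pics/di1.png");b=cv2.imread("pics/di2.png")
r=cv2.resize(a[130:330,150:350],None,fx=3,fy=3,interpolation=2);cv2.imwrite("pics/z6.png",r)
r=cv2.resize(b[60:300,130:300],None,fx=2.5,fy=2.5,interpolation=2);cv2.imwrite("pics/z7.png",r)
E
```

```text
[[695.2, -246.1], [674.9, -343.0], [544.4, -319.9], [560.8, -221.3]] [[563.3, -221.3], [691.6, -244.6], [676.8, -341.3], [545.3, -316.8]]
sheet yaw0 -10.471160403484337 [np.float64(99.0), np.float64(132.5), np.float64(99.9), np.float64(136.7)]
corr [0.06 0.   0.03] [-0.21 -0.56 -2.12]
tray [578.2  96.3] 5.52
sheet [ 619.7 -281.6] -10.4
{'L1': [458.9, -422.6], 'L2': [415.0, -316.1], 'S1': [556.3, -431.7], 'S2': [412.1, -222.8]}
[[-0.7, 0.2], [0.5, 0.3], [-0.2, 0.4], [0.1, 0.1], [0.4, -0.7], [-3.4, 0.5], [-0.2, -0.9], [-0.3, 0.8], [-0.2, 1.0], [0.2, -1.1], [-0.3, 1.2], [-0.1, -0.1], [0.3, -0.9], [1.4, 2.5], [-0.5, 1.0], [-1.3, 0.1], [0.1, 0.2], [0.2, 0.1], [0.7, -1.5], [0.2, -1.3], [-0.1, -0.2], [-0.2, -0.1], [0.9, -0.7], [0.3, -0.6]]
```

View pics/z6.png

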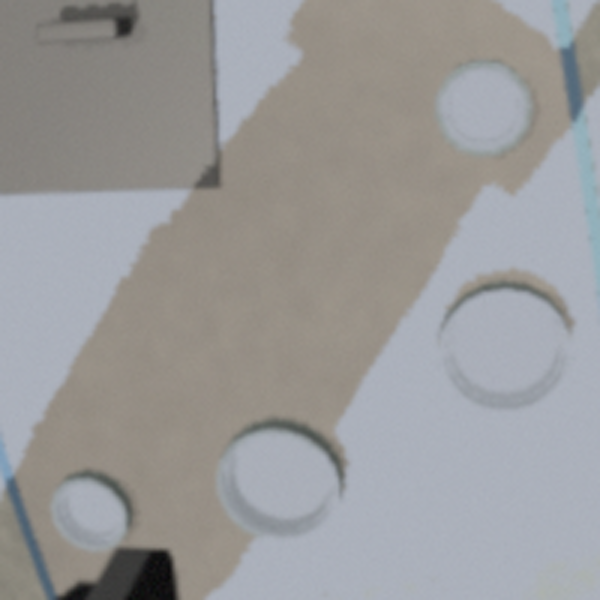

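View pics/z7.png

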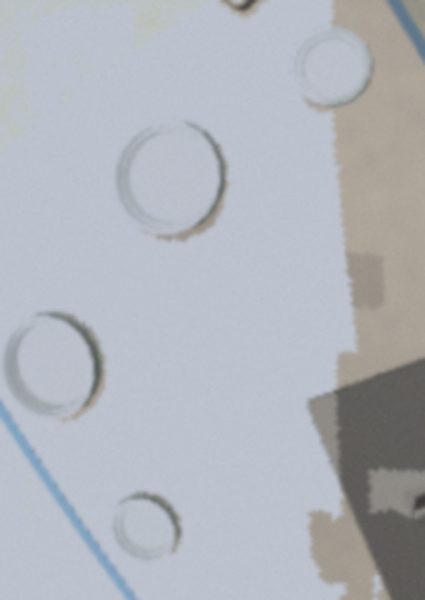

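```bash
cat > act.py <<'E'
from ba import *
B=json.load(open("ba.json")); setm(np.array(B["c"])); TR=np.array(B["tray"])
def trayp(x,y):
    c,s=np.cos(TR[2]),np.sin(TR[2]); return TR[0]+c*x-s*y, TR[1]+s*x+c*y
TY=np.degrees(TR[2])
def st(tag=""):
    o=get_obs(); print(tag,"t",round(o["t"],1),"tcp",o["tcp_pos"].round(1),"w",round(o["grip_width"],1),"F",o["wrist_force"].round(1)); return o
def pick(xy,yaw,z,w=82,q=40,up=180,close=0):
    o=[180,0,yaw]
    grip(w); goto([xy[0],xy[1],up],o); move_l([xy[0],xy[1],z+40],speed=250); move_l([xy[0],xy[1],z],speed=80); st("down")
    grip(close,q); ob=st("gripped"); move_l([xy[0],xy[1],up],speed=200); return ob
def place(xy,yaw,z,w,up=180,v=60):
    o=[180,0,yaw]
    goto([xy[0],xy[1],up],o); move_l([xy[0],xy[1],z+45],speed=250); move_l([xy[0],xy[1],z],speed=v); st("at place")
    grip(w); st("open"); move_l([xy[0],xy[1],z+50],speed=120); move_l([xy[0],xy[1],up],speed=250)
E
python3 - <<'E'
from act import *
st()
pick((414.6,-315.8),TY-90,3)
st("lifted")
o,_=snap("wrist","p1")
E
```

```text
t 10.9 tcp [ 550.2 -237.8  300. ] w 85.6 F [-0.5 -0.4  0.4]
down t 14.4 tcp [ 414.3 -315.6    2.5] w 81.7 F [ 0.6 -0.3 -0.5]
gripped t 14.8 tcp [ 415.3 -316.5    4. ] w 53.0 F [-0.1  0.5  4. ]
lifted t 15.8 tcp [ 413.6 -314.9  178.3] w 53.0 F [-0.5  0.6 -1.4]
```

View pics/p1.png

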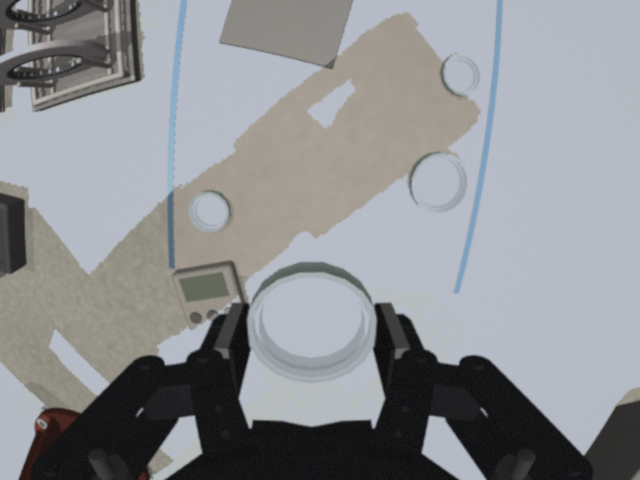

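Dish held centred between the fingers (312,320). Placing it and checking.

```bash
python3 - <<'E'
from act import *
place(trayp(-33,0),TY-90,8.5,64,up=200)
o,_=snap("wrist","q1")
E
```

```text
at place t 19.1 tcp [545.2  93.2   8.1] w 52.6 F [0.1 0.3 0.1]
open t 19.3 tcp [545.6  93.1   8.5] w 64.2 F [-1.3  1.  -0.3]
```

View pics/q1.png

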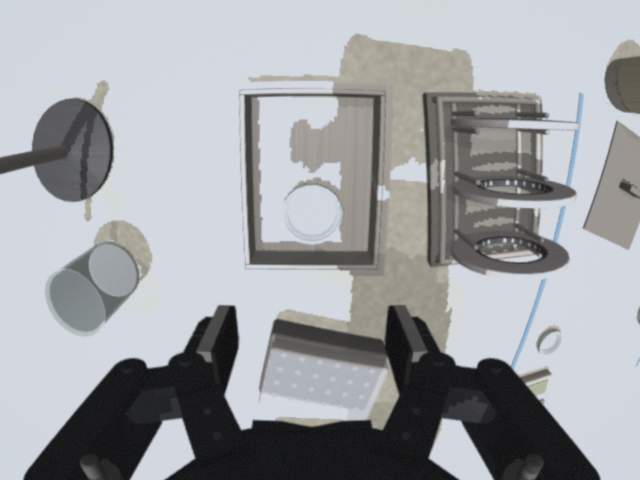

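Dish lies flat in the tray at (314,211), as intended. Second large dish next; I check its position in this go via a fresh picture before picking.

```bash
cat >> act.py <<'E'
def discs(im,ob,r_mm,z,around=None):
    """fit dish via Hough-free: return regions centroid"""
    pass
E
python3 - <<'E'
from act import *
print("dish in tray", atz("wrist",(314,211),12,get_obs()), trayp(-33,0))
o=[180,0,TY-90]; grip(82)
goto([458.9,-422.6,180],o); ob,_=snap("wrist","p2")
print(proj("wrist",[[458.9,-422.6,8],[556,-431.7,6],[412,-222.8,6]],ob).round(0).tolist())
E
```

```text
dish in tray [546.92869287  90.76736947  12.        ] (np.float64(545.4021860770821), np.float64(93.14012205706685))
[[312.0, 220.0], [334.0, 110.0], [110.0, 248.0]]
```

View pics/p2.png

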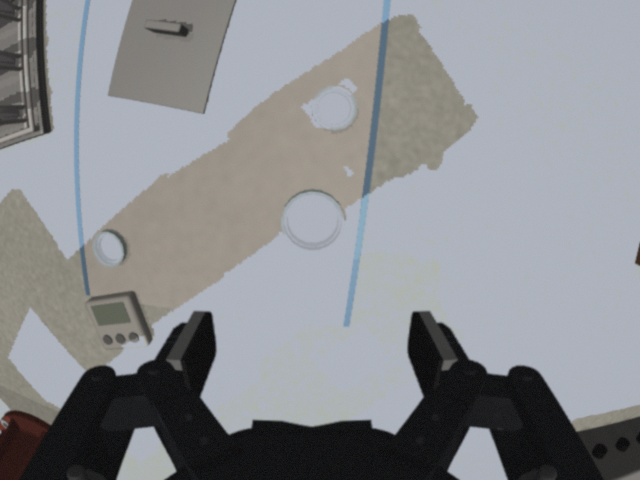

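Dish where predicted (312,219). Picking.

```bash
python3 - <<'E'
from act import *
ob=pick((458.9,-422.6),TY-90,3); st("lifted")
if ob["grip_width"]>45:
    place(trayp(33,0),TY-90,8.5,64,up=200)
    p,o=look((578,96),TY-90,z=220,off=(-95,0)); goto(p,o); wait(.2)
    ob,_=snap("wrist","q2"); json.dump({k:v.tolist() for k,v in ob.items() if k in("tcp_pos","ee_rot")},open("q2.json","w"))
    st()
E
python3 - <<'E'
import cv2
E
```

```text
down t 24.7 tcp [ 458.7 -422.4    2.4] w 82.1 F [ 0.7 -0.5 -0.3]
gripped t 25.1 tcp [ 459.6 -423.5    4.2] w 52.9 F [-0.3 -0.6  3.1]
lifted t 26.2 tcp [ 458.  -421.5  178. ] w 52.9 F [ 0.2 -0.5 -0.3]
at place t 29.8 tcp [610.7  99.5   8.2] w 52.9 F [-1.2 -0.7  1.5]
open t 30.0 tcp [611.3  99.5   8.4] w 63.9 F [0.8 1.  0.3]
 t 32.0 tcp [586.8   2.6 218.9] w 64.0 F [-0.3  0.4  0.5]
```

View pics/q2.png

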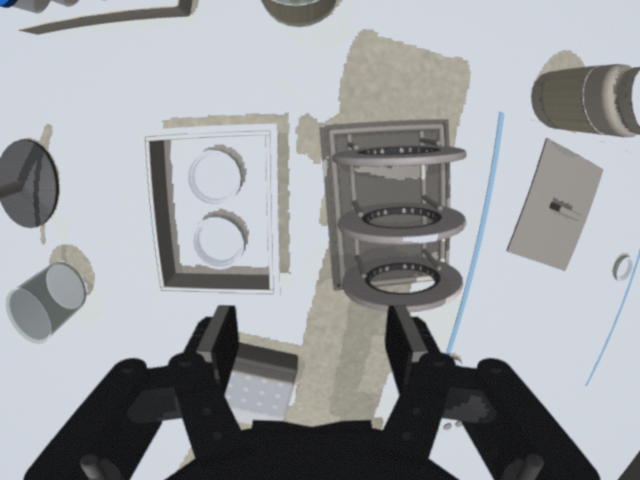

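Both large dishes lie flat side by side at (216,175) and (219,240). Now two opposite-yaw views of tray for a precise centre, then sheet.

```bash
python3 - <<'E'
from act import *
for nm,yaw in [("v1",TY-90),("v2",TY+90)]:
    p,o=look((578,96),yaw,z=230,off=(0,0)); goto(p,o); wait(.3)
    ob,_=snap("wrist",nm); json.dump({k:v.tolist() for k,v in ob.items() if k in("tcp_pos","ee_rot")},open(nm+".json","w"))
    a=cv2.imread(f"pics/{nm}.png")
    L=[[x*72,y*54] for x,y in [(1,1),(1,-1),(-1,-1),(-1,1)]]
    X=[[*trayp(*l),42] for l in L]; uv=proj("wrist",X,ob); print(uv.round(1).tolist())
    c=uv.mean(0).astype(int); x0,y0=max(c[0]-125,0),max(c[1]-100,0)
    r=cv2.resize(a[y0:y0+200,x0:x0+250],None,fx=3,fy=3,interpolation=2); print(x0,y0)
    for i in range(0,250,10): cv2.line(r,(i*3,0),(i*3,6),(0,0,255)); 
    for i in range(0,200,10): cv2.line(r,(0,i*3),(6,i*3),(0,0,255))
    for q in uv: cv2.circle(r,tuple(((q-[x0,y0])*3).astype(int)),3,(0,255,0),1)
    cv2.imwrite(f"pics/{nm}z.png",r); st()
E
```

```text
[[248.9, 136.9], [370.2, 136.6], [364.4, 285.3], [255.5, 285.4]]
184 111
 t 32.9 tcp [578.1  95.1 229.8] w 64.2 F [-0.2  0.4  0.4]
[[365.8, 285.8], [257.0, 285.9], [250.8, 137.4], [371.9, 137.4]]
186 111
 t 35.9 tcp [578.  96. 230.] w 64.0 F [-0.1 -0.4  0.1]
```

View pics/v1z.png

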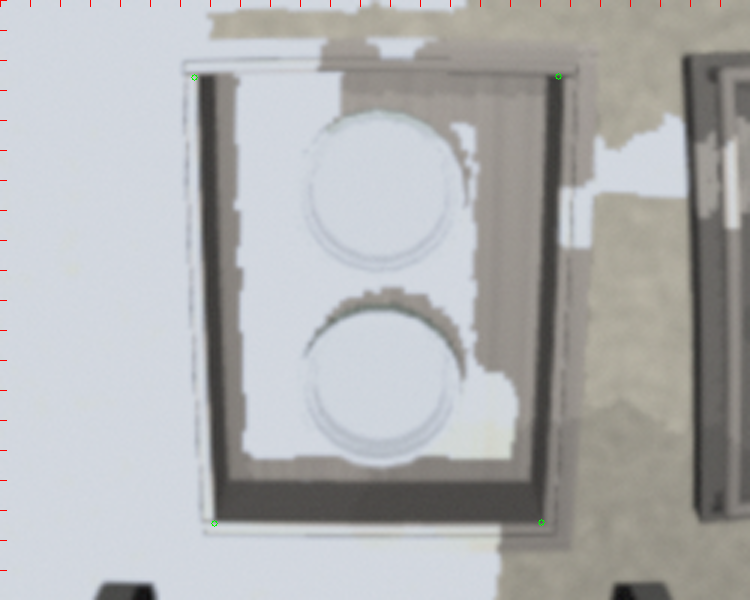

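View pics/v2z.png

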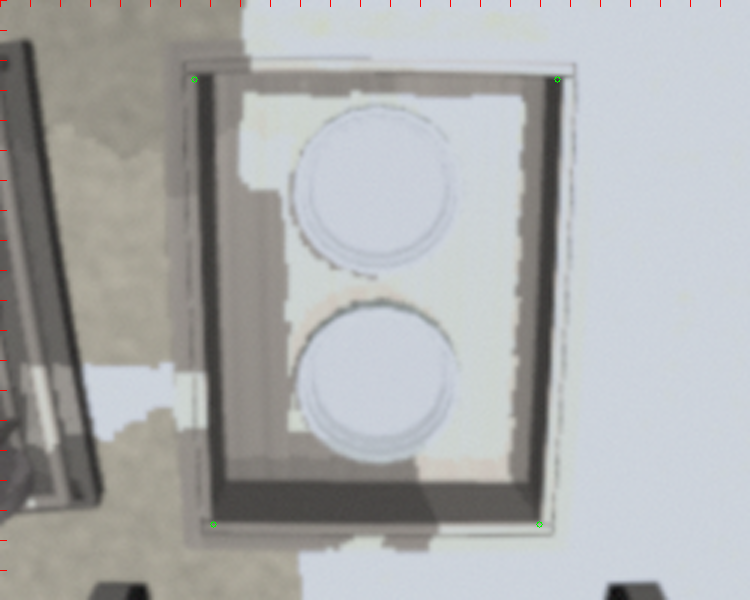

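Tray fit agrees within about 1 px in both opposite views (dishes flat at (378,188),(380,375) of the crop). Now the sheet.

```bash
python3 - <<'E'
from act import *
S=B["sheet"]; yaw=np.degrees(S[2]); grip(40)
goto([S[0],S[1],200],[180,0,yaw]); wait(.3)
ob,_=snap("wrist","s1"); a=cv2.imread("pics/s1.png")
c,s=np.cos(S[2]),np.sin(S[2])
L=[(68,50,4),(68,-50,4),(-68,-50,4),(-68,50,4),(4,17,26),(4,-17,26),(-4,-17,26),(-4,17,26)]
X=[[S[0]+c*x-s*y,S[1]+s*x+c*y,z] for x,y,z in L]; uv=proj("wrist",X,ob); print(uv.round(1).tolist())
m=uv.mean(0).astype(int); x0,y0=max(m[0]-125,0),max(m[1]-100,0); r=cv2.resize(a[y0:y0+200,x0:x0+250],None,fx=3,fy=3,interpolation=2); print(x0,y0)
for q in uv: cv2.circle(r,tuple(((q-[x0,y0])*3).astype(int)),3,(0,255,0),1)
cv2.imwrite("pics/s1z.png",r); st()
E
```

```text
[[385.4, 160.8], [380.1, 261.8], [243.6, 261.6], [238.6, 160.6], [316.6, 199.6], [316.4, 236.6], [307.5, 236.6], [307.5, 199.5]]
186 114
 t 38.0 tcp [ 620.  -280.9  200.2] w 40.0 F [-0.3 -0.3  0.2]
```

View pics/s1z.png

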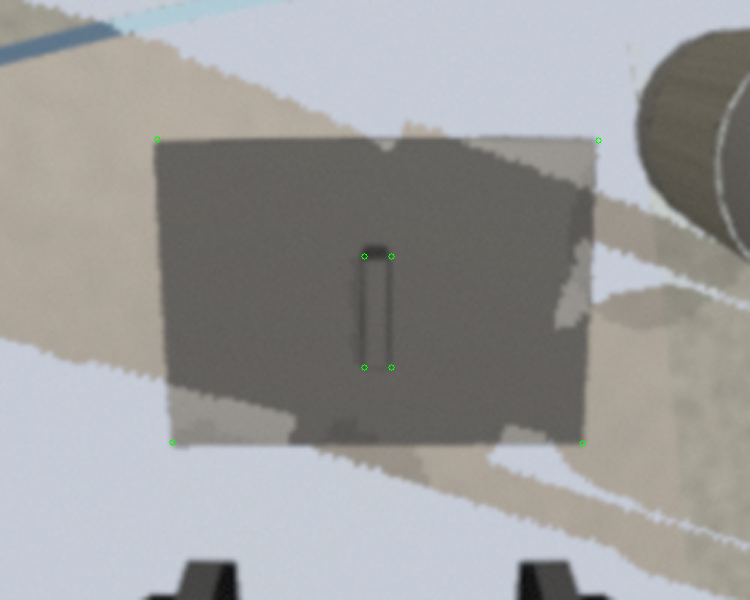

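Overlay of the sheet matches to under a pixel. Pick and place it.

```bash
python3 - <<'E'
from act import *
S=B["sheet"]; yaw=np.degrees(S[2])
ob=pick(S[:2],yaw,7,w=40,q=70,up=200); st("lifted"); snap("wrist","s2")
x,y=trayp(0,0)
goto([x,y,200],[180,0,TY]); move_l([x,y,75],speed=250); wait(.2); st(); snap("wrist","s3"); snap("side","s3s")
E
```

```text
down t 39.9 tcp [ 619.4 -281.4    6.4] w 39.6 F [ 0.  -0.   0.4]
gripped t 40.3 tcp [ 620.5 -282.     8. ] w 6.3 F [-0.1  0.3  1.3]
lifted t 41.4 tcp [ 618.6 -280.9  197.8] w 5.9 F [-0.1  0.7 -0.1]
 t 43.7 tcp [580.5  96.3  77.7] w 6.0 F [-0.4 -0.4 -0.4]
```

View pics/s3.png

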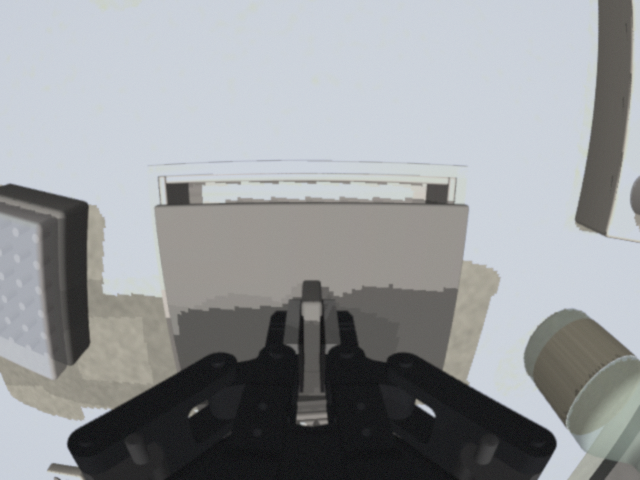

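View pics/s3s.png

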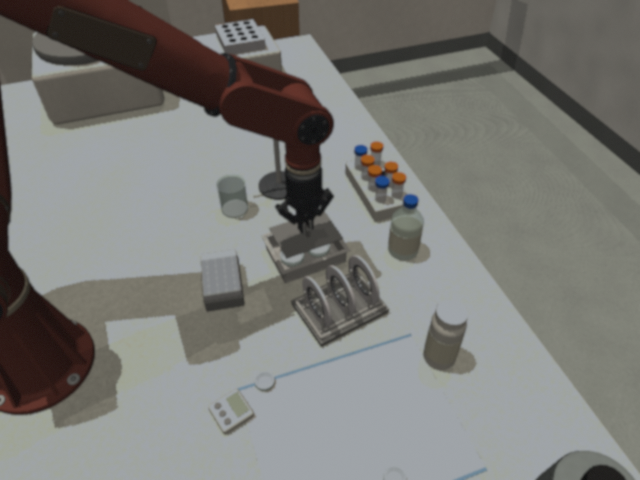

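Sheet level over the tray, edges aligned (far edge row 205 inside tray's 158–467 columns). Small dish near timer has been bumped (side 265,381). Lowering.

```bash
python3 - <<'E'
from act import *
x,y=trayp(0,0)
for z in (48,40,34,30.5,28.5):
    move_l([x,y,z],speed=50); o=st(z)
    if abs(o["wrist_force"][2])>8: break
wait(.2); st(); grip(24); st("open")
move_l([x,y,z+60],speed=120)
p,o=look((578,96),TY,z=230,off=(0,0)); goto(p,o); wait(.3)
snap("wrist","s4"); st()
E
```

```text
48 t 44.5 tcp [578.2  96.3  47.7] w 6.1 F [-0.2  0.3 -0.5]
40 t 44.8 tcp [577.8  96.3  39.5] w 6.2 F [-0.  -0.1 -1.4]
34 t 45.1 tcp [577.8  96.3  33.5] w 6.2 F [-0.3  0.3 -0.5]
30.5 t 45.3 tcp [578.   96.3  30.2] w 6.3 F [ 0.3 -0.3 -1. ]
28.5 t 45.6 tcp [578.1  96.3  28.4] w 6.3 F [-0.6  0.3 -0.9]
 t 45.8 tcp [578.3  96.3  28.6] w 6.2 F [ 0.3  0.2 -1.3]
open t 46.1 tcp [578.4  96.3  28.7] w 23.6 F [ 0.4 -0.1 -0.4]
 t 47.7 tcp [577.2  96.  228.3] w 24.1 F [-0.6  0.1 -0.1]
```

View pics/s4.png

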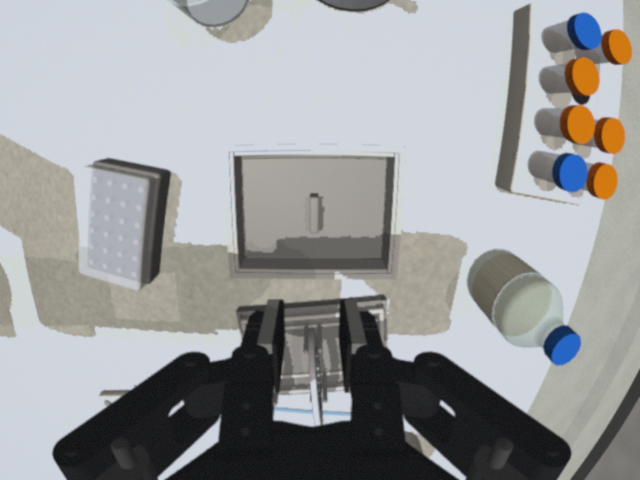

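Sheet seated inside the tray with tab up (315,213). Relocating the small dishes.

```bash
python3 - <<'E'
from act import *
print(atz("side",(265,381),6))
grip(70)
for nm,(p) in [("w1",(470,-300)),]:
    goto([p[0],p[1],230],[180,0,TY-90]); wait(.2); ob,_=snap("wrist",nm); json.dump({k:v.tolist() for k,v in ob.items() if k in("tcp_pos","ee_rot")},open(nm+".json","w")); st()
print(proj("wrist",[[556.3,-431.7,6]],ob))
for d in regions_of("small_a_center","wrist"): print(d["score"],d["extent"],atz("wrist",d["extent"][:2],6,ob))
E
```

```text
[ 401.71314436 -186.44193577    6.        ]
 t 50.0 tcp [ 470.5 -299.3  230. ] w 69.9 F [ 0.7  0.6 -0.5]
[[448.10493804 138.55737688]]
0.86 [450.9, 138.6, 31.2, 36.1] [ 556.77606078 -434.80367882    6.        ]
```

View pics/w1.png

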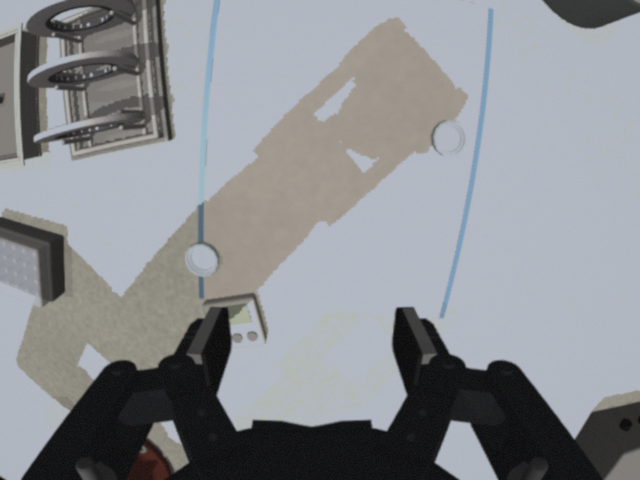

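Small dishes at (449,138), unmoved, and (202,260), bumped beside the timer.

```bash
python3 - <<'E'
from act import *
O["w1"]={a:np.array(b) for a,b in json.load(open("w1.json")).items()}
print("S2",atz("wrist",(202,260),6,O["w1"]),"S1",atz("wrist",(449,138.3),6,O["w1"]))
ob=pick((556.4,-432.5),TY-90,3,w=64); st("lifted")
if 30<ob["grip_width"]<45:
    place(trayp(38,0),TY-90,28.3,52,up=200)
    ob,_=snap("wrist","q3"); st()
    s=atz("wrist",(202,260),6,O["w1"])
    grip(64); goto([s[0],s[1],200],[180,0,TY-90]); wait(.1); ob,_=snap("wrist","q4"); print(s,proj("wrist",[s],ob))
E
```

```text
S2 [ 400.23665917 -185.980132      6.        ] S1 [ 557.79594741 -432.54574316    6.        ]
down t 52.3 tcp [ 556.1 -432.3    2.2] w 64.3 F [ 0.1  0.  -0.2]
gripped t 52.7 tcp [ 557.1 -433.2    4.1] w 36.0 F [0.5 0.  3. ]
lifted t 53.7 tcp [ 555.4 -431.6  177.9] w 35.5 F [ 0.1 -0.7 -0.1]
at place t 57.2 tcp [615.4 100.   28.1] w 35.8 F [-2.3 -0.1  2.8]
open t 57.5 tcp [616.1 100.   28. ] w 51.9 F [0.  0.2 0.3]
 t 58.8 tcp [614.1  99.9 196.8] w 52.0 F [-0.2  0.2  0.1]
[ 400.23665917 -185.980132      6.        ] [[311.39152481 214.17470318]]
```

View pics/q3.png

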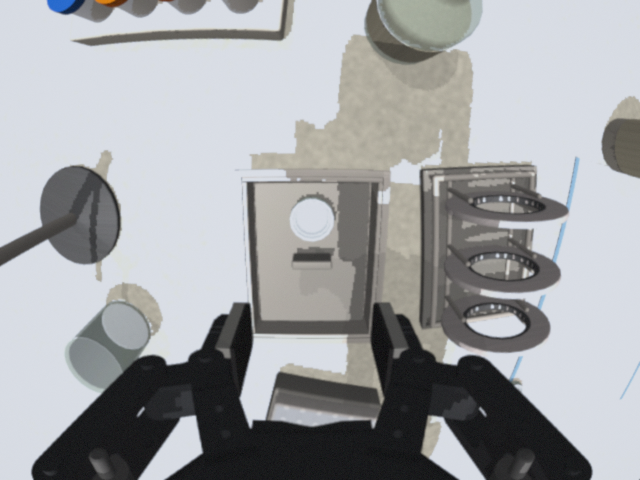

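View pics/q4.png

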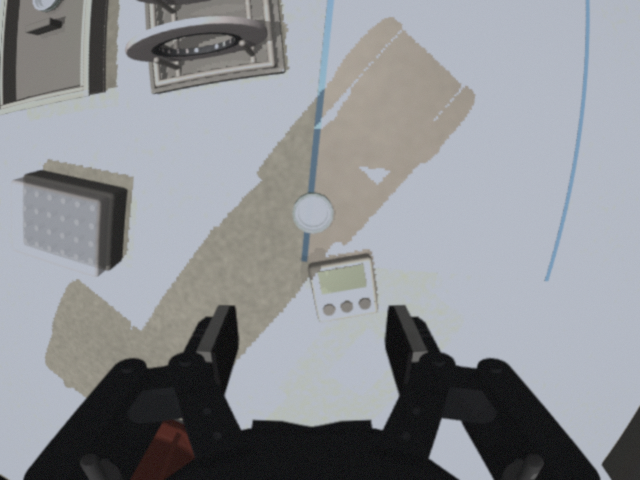

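First small dish flat on the sheet (313,218); second exactly where computed (313,213).

```bash
python3 - <<'E'
from act import *
s=[400.5,-186]
ob=pick(s,TY-90,3,w=64,up=200); st("lifted")
if 30<ob["grip_width"]<45:
    place(trayp(-38,0),TY-90,28.3,52,up=230)
    ob,_=snap("wrist","q5"); st()
    # ring views: rack centre approx (600,-60)
    for nm,yaw in [("r1",-80),("r2",10)]:
        goto([600,-60,300],[180,0,yaw]); wait(.2); ob,_=snap("wrist",nm); json.dump({k:v.tolist() for k,v in ob.items() if k in("tcp_pos","ee_rot")},open(nm+".json","w")); st()
E
```

```text
down t 62.4 tcp [ 400.9 -186.2    3.3] w 63.8 F [-0.3 -0.3  0.5]
gripped t 62.8 tcp [ 401.2 -186.5    4. ] w 35.8 F [-1.2  0.4  6.3]
lifted t 63.9 tcp [ 399.5 -185.4  198.5] w 35.7 F [-0.3 -0.1 -0.7]
at place t 66.8 tcp [539.   92.6  28. ] w 36.0 F [-3.9 -0.6  4.8]
open t 67.1 tcp [540.5  92.7  28.1] w 51.8 F [ 0.8 -0.1  0. ]
 t 68.5 tcp [538.6  92.6 227. ] w 51.9 F [-0.7 -0.8  0.9]
 t 69.5 tcp [599.3 -58.4 298.9] w 51.8 F [-0.   0.2 -1.1]
 t 71.1 tcp [600. -60. 300.] w 52.2 F [-0.2  0.1  0.2]
```

View pics/q5.png

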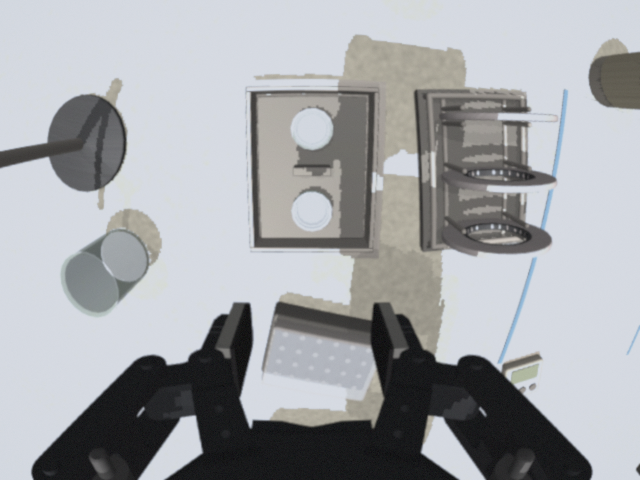

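View pics/r1.png

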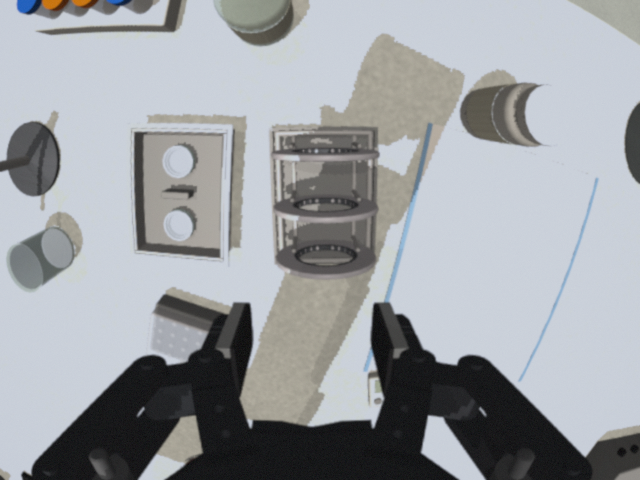

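View pics/r2.png

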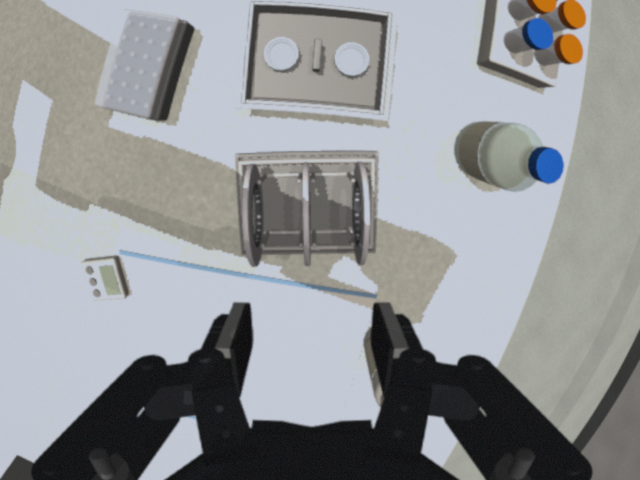

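Both small dishes flat on the sheet (312,128),(312,211), rings undisturbed. Fitting rack pose by overlay.

```bash
cat > rk.py <<'E'
from act import *
def load(n): return {a:np.array(b) for a,b in json.load(open(n+".json")).items()}
for n in ("r1","r2"): O[n]=load(n)
def ringpts(P,sl,side,n=72,r=55):
    t=np.linspace(0,2*np.pi,n,endpoint=False); y=r*np.cos(t); z=63+r*np.sin(t); x=np.full(n,sl+side*3.)
    c,s=np.cos(P[2]),np.sin(P[2]); return np.c_[P[0]+c*x-s*y,P[1]+s*x+c*y,z]
def overlay(n,P,box,f,sc=4):
    a=cv2.imread(f"pics/{n}.png"); x0,y0,w,h=box; r=cv2.resize(a[y0:y0+h,x0:x0+w],None,fx=sc,fy=sc,interpolation=2)
    for sl in (-56,0,56):
        for sd,col in ((-1,(0,255,0)),(1,(0,0,255))):
            uv=((proj("wrist",ringpts(P,sl,sd),O[n])-[x0,y0])*sc).astype(int)
            for q in uv: cv2.circle(r,tuple(q),1,col,-1)
    c,s=np.cos(P[2]),np.sin(P[2])
    for x,y in [(83,62),(83,-62),(-83,-62),(-83,62)]:
        q=((proj("wrist",[[P[0]+c*x-s*y,P[1]+s*x+c*y,8]],O[n])[0]-[x0,y0])*sc).astype(int); cv2.circle(r,tuple(q),4,(255,0,0),1)
    cv2.imwrite(f"pics/{f}.png",r)
E
python3 - <<'E'
from rk import *
P=(597.7,-74,np.radians(11))
overlay("r1",P,(255,110,150,180-20),"ov1"); overlay("r2",P,(220,140,180,140),"ov2")
E
```

```text
(no output)
```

View pics/ov1.png

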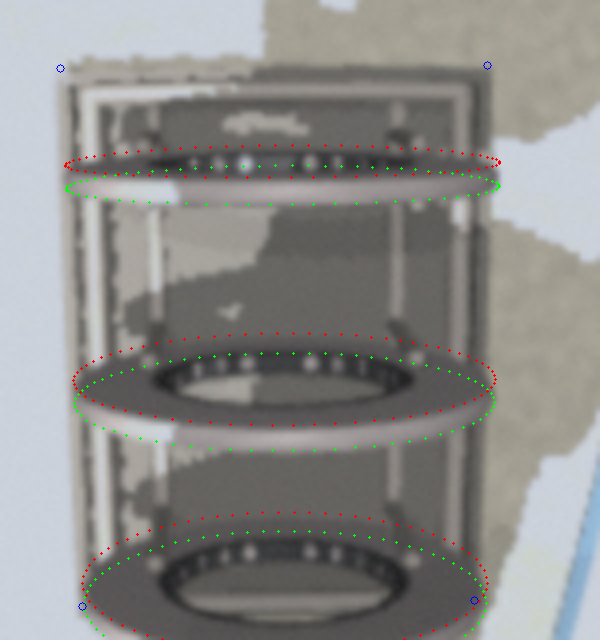

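View pics/ov2.png

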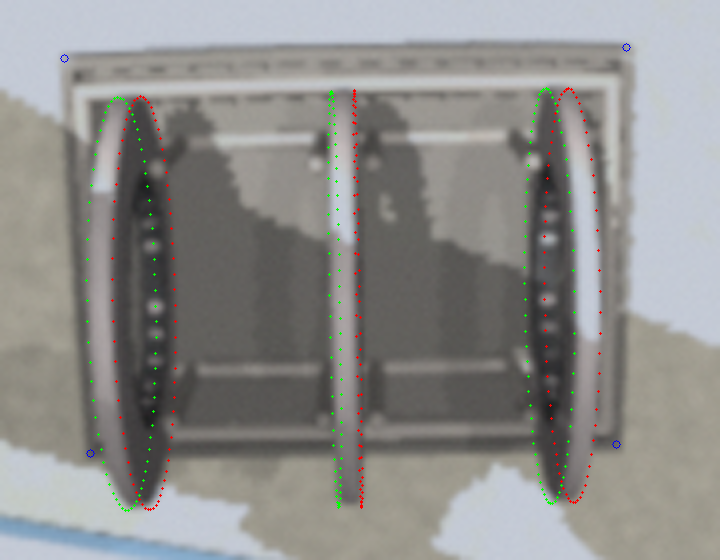

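Rack overlay fits within 1–2 px at (597.7,-74), yaw 11°. Now verify the hook from two views.

```bash
python3 - <<'E'
from rk import *
move_l([600,-60,400],speed=250)
hm=np.array([521.5,363.5]); 
for nm,yaw,off in [("k1",-9,(0,0)),("k2",81,(0,0))]:
    p,o=look(hm,yaw,z=410,off=off); goto(p,o); wait(.2); ob,_=snap("wrist",nm); json.dump({k:v.tolist() for k,v in ob.items() if k in("tcp_pos","ee_rot")},open(nm+".json","w")); st()
    O[nm]=ob; a=cv2.imread(f"pics/{nm}.png")
    psi=np.radians(-9); ax=np.array([np.cos(psi),np.sin(psi)]); 
    X=[[*(hm+ax*s),250] for s in (-70,-35,0,35,70)]+[[*(hm-ax*70),272],[*(hm+ax*70),1]]
    uv=proj("wrist",X,ob); m=uv[2].astype(int); x0,y0=max(m[0]-90,0),max(m[1]-90,0)
    print(uv.round(0).tolist(),x0,y0)
    r=cv2.resize(a[y0:y0+180,x0:x0+180],None,fx=3.3,fy=3.3,interpolation=2)
    for q in uv: cv2.circle(r,tuple(((q-[x0,y0])*3.3).astype(int)),3,(0,255,0),1)
    cv2.imwrite(f"pics/{nm}z.png",r)
E
```

```text
t 73.5 tcp [522.  362.7 410. ] w 52.3 F [-0.1 -0.   0.3]
[[229.0, 221.0], [269.0, 221.0], [310.0, 220.0], [351.0, 221.0], [391.0, 221.0], [223.0, 228.0], [357.0, 178.0]] 220 130
 t 75.1 tcp [521.5 363.5 410. ] w 51.6 F [0.5 1.  0.1]
[[311.0, 138.0], [311.0, 181.0], [311.0, 221.0], [311.0, 260.0], [311.0, 296.0], [311.0, 140.0], [311.0, 223.0]] 221 131
```

View pics/k1z.png

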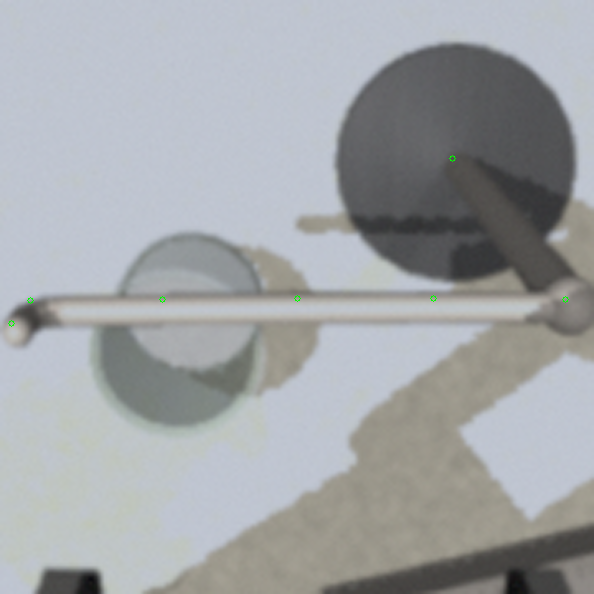

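View pics/k2z.png

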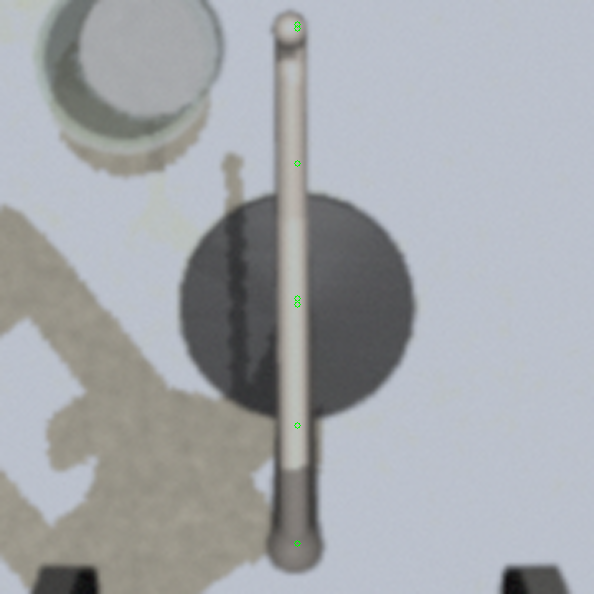

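Hook fits with a ~2 mm shift in -y: mid ≈ (521.5, 361.3), stand yaw -9°. First ring.

```bash
cat > ring.py <<'E'
from rk import *
P=(597.7,-74.,np.radians(11)); hm=np.array([521.5,361.3]); psi=np.radians(-9); ax=np.array([np.cos(psi),np.sin(psi)])
def rpick(sl):
    x,y=P[0]+np.cos(P[2])*sl,P[1]+np.sin(P[2])*sl; o=[180,0,11]
    grip(32); goto([x,y,260],o); move_l([x,y,140],speed=250); move_l([x,y,99],speed=70); wait(.1); st("down")
    grip(0,70); ob=st("grip"); move_l([x,y,140],speed=80); move_l([x,y,250],speed=250); wait(.1); st("lift"); return ob
def hp(s,z,dy=0): 
    q=hm+ax*s+np.array([-ax[1],ax[0]])*dy; return [q[0],q[1],z]
HO=[180,0,-9]
E
python3 - <<'E'
from ring import *
for s,z in [(-115,400),(-115,295),(40,295),(40,261),(40,400)]: 
    q=solve_ik(hp(s,z),HO); print(s,z,None if q is None else q.round(0))
rpick(-56); snap("wrist","g1")
E
```

```text
-115 400 [36. -1. 89. -0. 92. 45.]
-115 295 [36.  1. 98. -0. 81. 45.]
40 295 [26. 15. 83. -0. 82. 35.]
40 261 [26. 16. 85. -0. 79. 35.]
40 400 [26. 13. 74. -0. 93. 35.]
down t 78.7 tcp [543.2 -84.9  99.5] w 32.0 F [ 0.1 -0.8  0.3]
grip t 79.0 tcp [543.3 -84.9  99.7] w 4.0 F [-0.8 -0.3  2.4]
lift t 80.4 tcp [540.8 -84.1 246.6] w 3.8 F [ 0.3 -0.2 -2. ]
```

View pics/g1.png

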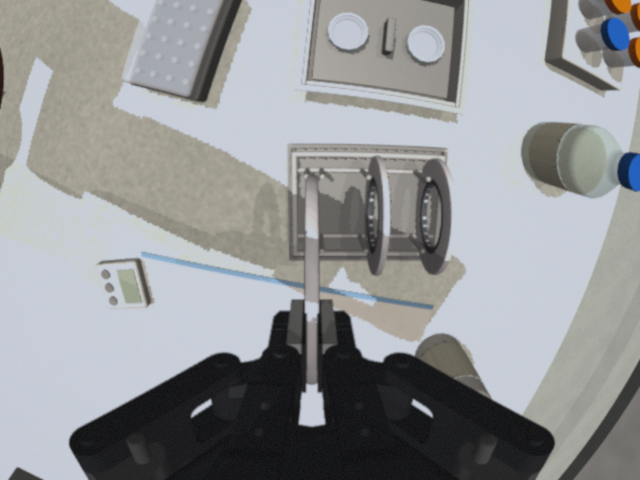

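Ring held upright between pads (312,270). To the hook.

```bash
cat >> ring.py <<'E'
def rhang(s,tag):
    p=get_obs()["tcp_pos"]; move_l([p[0],p[1],400],speed=250)
    goto(hp(-115,400),HO); move_l(hp(-115,295),speed=200); wait(.1); st("pre"); snap("side",tag+"a"); snap("scene",tag+"b")
def rin(s,tag,w=24):
    move_l(hp(s,295),speed=120); wait(.1); o=st("in")
    move_l(hp(s,268),speed=80); move_l(hp(s,261),speed=25); wait(.1); st("low"); snap("side",tag+"c"); snap("scene",tag+"d")
def rout(s,tag,w=24):
    grip(w); st("open"); move_l(hp(s,310),speed=100); move_l(hp(s,400),speed=250); snap("side",tag+"e"); snap("wrist",tag+"f"); st("done")
E
python3 - <<'E'
from ring import *
rhang(40,"h1")
a=cv2.imread("pics/h1a.png")[60:260,150:350]; b=cv2.imread("pics/h1b.png")[40:240,350:550]
cv2.imwrite("pics/h1ab.png",cv2.resize(np.hstack([a,b]),None,fx=2,fy=2,interpolation=2))
E
```

```text
pre t 83.7 tcp [409.2 379.9 297.6] w 4.2 F [-0.3  0.2 -0.8]
```

View pics/h1ab.png

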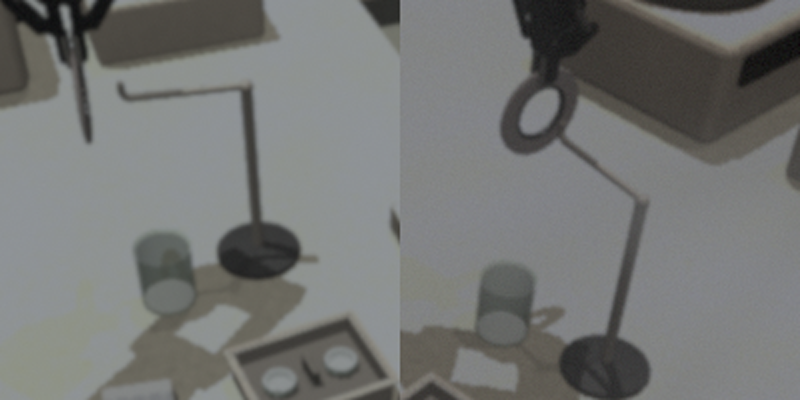

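Ring stands clear in front of the tip at hole height. Moving it in stepwise with force checks.

```bash
python3 - <<'E'
from ring import *
ok=True
for s in (-80,-60,-40,0,40):
    move_l(hp(s,295),speed=100); wait(.05); o=st(s)
    if np.linalg.norm(o["wrist_force"])>8: ok=False; print("FORCE"); break
snap("side","h1c"); snap("scene","h1d")
a=cv2.imread("pics/h1c.png")[60:260,150:350]; b=cv2.imread("pics/h1d.png")[40:240,350:550]
cv2.imwrite("pics/h1cd.png",cv2.resize(np.hstack([a,b]),None,fx=2,fy=2,interpolation=2))
E
```

```text
-80 t 84.4 tcp [442.6 373.6 294.6] w 4.2 F [ 0.4  0.3 -1.2]
-60 t 84.8 tcp [462.4 370.6 294.9] w 4.2 F [-0.6 -0.  -1.9]
-40 t 85.2 tcp [482.2 367.5 294.9] w 3.9 F [ 0.9 -0.3 -1.3]
0 t 85.8 tcp [521.2 361.3 294.8] w 4.1 F [-0.2 -0.4 -1.7]
40 t 86.4 tcp [560.6 355.1 294.8] w 4.1 F [-0.6 -0.7 -0.4]
```

View pics/h1cd.png

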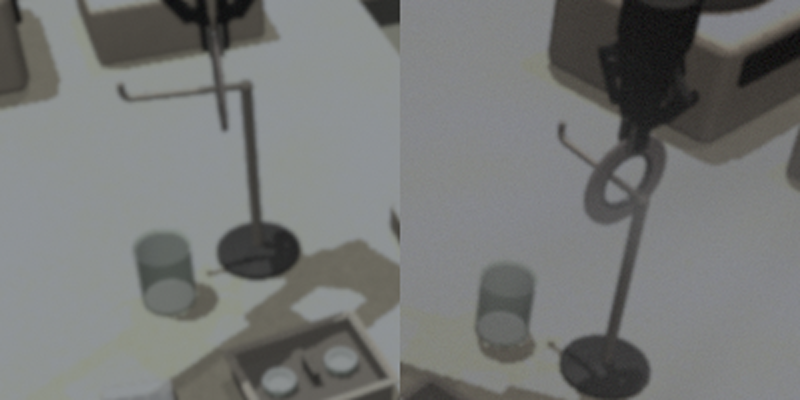

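Arm passes through the hole without contact. Lower and release.

```bash
python3 - <<'E'
from ring import *
s=40
for z in (270,264,261,259.5):
    move_l(hp(s,z),speed=40); wait(.05); o=st(z)
    if o["wrist_force"][2]>3: break
rout(s,"h1")
snap("scene","h1g")
a=cv2.imread("pics/h1e.png")[60:260,150:350]; b=cv2.imread("pics/h1g.png")[40:240,350:550]
cv2.imwrite("pics/h1eg.png",cv2.resize(np.hstack([a,b]),None,fx=2,fy=2,interpolation=2))
E
```

```text
270 t 87.3 tcp [561.3 355.1 270.4] w 4.1 F [-1.3  0.3 -0.8]
264 t 87.6 tcp [560.8 355.  263.7] w 4.1 F [ 0.1 -0.4 -0. ]
261 t 87.9 tcp [561.5 355.3 261.6] w 3.5 F [0.4 1.2 0.7]
259.5 t 88.2 tcp [561.6 355.3 261.4] w 4.5 F [-0.7 -0.5  5.4]
open t 88.6 tcp [560.6 354.8 258.6] w 24.4 F [ 0.1 -0.  -1. ]
done t 89.8 tcp [560.2 354.6 397.3] w 24.0 F [0.8 0.1 0.4]
```

View pics/h1eg.png

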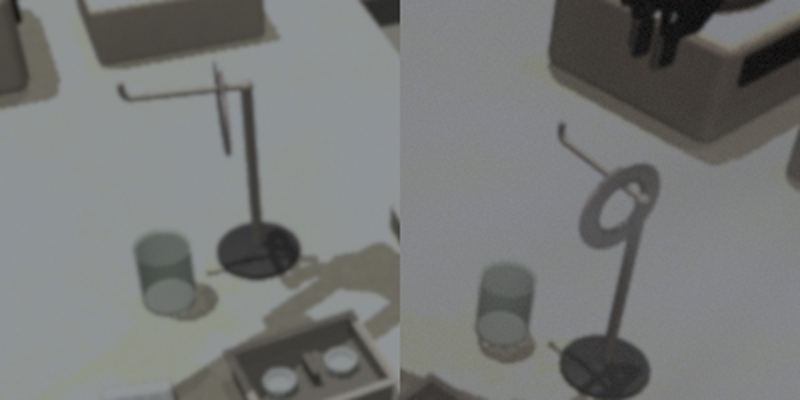

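Ring hangs vertical on the arm. Second ring.

```bash
cat >> ring.py <<'E'
def full(sl,s,tag):
    ob=rpick(sl)
    if not 2<ob["grip_width"]<8: print("GRIP?"); return
    rhang(s,tag)
    for k in (-80,-60,s):
        move_l(hp(k,295),speed=110); wait(.05); o=st(k)
        if np.linalg.norm(o["wrist_force"])>8: print("FORCE"); return
    for z in (270,264,261,260.3):
        move_l(hp(s,z),speed=40); wait(.05); o=st(z)
        if o["wrist_force"][2]>3: break
    rout(s,tag); snap("scene",tag+"g")
    a=cv2.imread(f"pics/{tag}e.png")[60:260,150:350]; b=cv2.imread(f"pics/{tag}g.png")[40:240,350:550]
    cv2.imwrite(f"pics/{tag}eg.png",cv2.resize(np.hstack([a,b]),None,fx=2,fy=2,interpolation=2))
E
python3 - <<'E'
from ring import *
full(0,0,"h2")
E
```

```text
down t 93.3 tcp [598.2 -74.1  99.5] w 31.9 F [ 0.4 -0.1 -0.1]
grip t 93.6 tcp [598.2 -74.2  99.8] w 4.2 F [-0.9 -0.6  2. ]
lift t 95.0 tcp [595.7 -73.5 246.4] w 4.0 F [-0.1  0.6 -2.1]
pre t 98.3 tcp [409.2 380.  297.6] w 4.4 F [ 0.7 -0.1 -1.3]
-80 t 98.9 tcp [442.6 373.6 294.7] w 3.9 F [-0.4 -0.  -2.4]
-60 t 99.3 tcp [462.1 370.7 294.9] w 4.4 F [ 0.4 -0.3 -1.4]
0 t 100.0 tcp [520.9 361.4 294.8] w 4.3 F [-0.1 -0.1 -0.9]
270 t 100.8 tcp [521.7 361.4 270.4] w 4.4 F [ 0.3 -0.3 -0.9]
264 t 101.2 tcp [521.4 361.2 263.7] w 4.3 F [ 0.3 -0.1 -0.5]
261 t 101.5 tcp [522.  361.6 261.7] w 3.9 F [1.  0.2 0.2]
260.3 t 101.8 tcp [522.  361.6 261.5] w 4.1 F [ 0.4 -0.3  4.1]
open t 102.1 tcp [521.  361.  259.3] w 23.8 F [-0.6 -0.3  0.7]
done t 103.4 tcp [520.8 360.9 397.4] w 24.2 F [-0.3 -0.1  0.1]
```

View pics/h2eg.png

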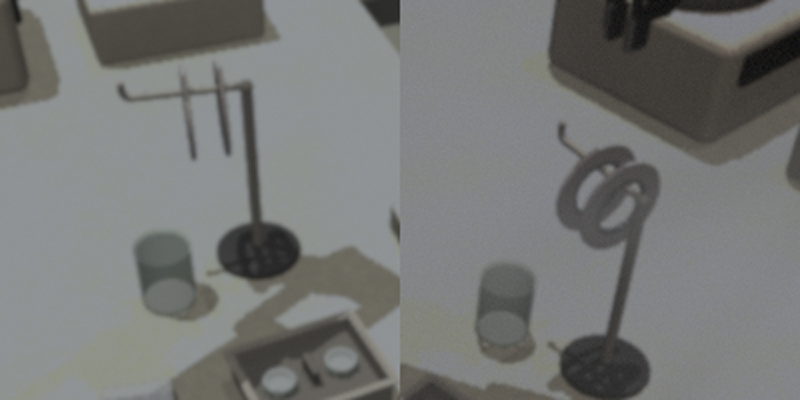

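Two rings hang. Third.

```bash
python3 - <<'E'
from ring import *
full(56,-40,"h3")
E
```

```text
down t 106.8 tcp [653.2 -63.4  99.6] w 32.5 F [-0.1 -0.4 -0.8]
grip t 107.2 tcp [653.2 -63.5  99.8] w 4.0 F [-0.7  0.1  1.9]
lift t 108.6 tcp [650.6 -62.9 246.1] w 3.9 F [-0.  -0.1 -1.1]
pre t 111.9 tcp [409.2 380.  297.5] w 4.3 F [-0.   0.7 -1.4]
-80 t 112.5 tcp [442.6 373.6 294.7] w 4.3 F [-0.6 -0.8 -0.8]
-60 t 112.9 tcp [462.1 370.7 294.9] w 4.1 F [ 0.9  0.2 -1.8]
-40 t 113.3 tcp [481.8 367.5 294.9] w 4.1 F [ 0.6  0.4 -1.2]
270 t 114.1 tcp [482.2 367.7 270.4] w 4.1 F [-0.   0.3 -0.9]
264 t 114.5 tcp [481.8 367.5 263.7] w 3.9 F [ 0.3 -0.2 -0.8]
261 t 114.8 tcp [482.5 367.8 261.7] w 3.9 F [1.2 0.4 1. ]
260.3 t 115.1 tcp [482.5 367.9 261.5] w 3.8 F [-0.   0.5  5.1]
open t 115.4 tcp [481.4 367.2 259.1] w 24.0 F [-0.3 -0.2 -0.4]
done t 116.7 tcp [481.3 367.1 397.5] w 23.9 F [ 0.3  0.3 -0.1]
```

View pics/h3eg.png

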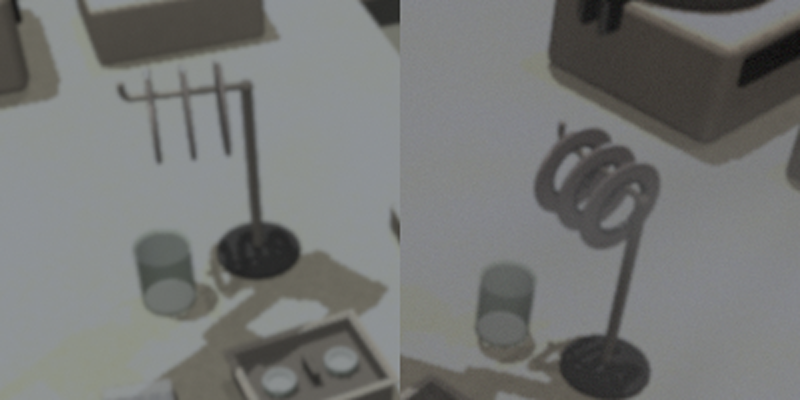

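All three hang. Final check on the tray.

```bash
python3 - <<'E'
from ring import *
goto([560,0,330],[180,0,TY]); goto([578,60,230],[180,0,TY]); wait(.3)
ob,_=snap("wrist","f1"); st()
X=[[*trayp(x,y),z] for x,y,z in [(38,0,30),(-38,0,30),(0,0,46),(68,50,24),(68,-50,24),(-68,-50,24),(-68,50,24)]]
uv=proj("wrist",X,ob); print(uv.round(1).tolist())
a=cv2.imread("pics/f1.png"); m=uv.mean(0).astype(int); x0,y0=max(m[0]-130,0),max(m[1]-100,0); r=cv2.resize(a[y0:y0+200,x0:x0+260],None,fx=3,fy=3,interpolation=2)
for q in uv: cv2.circle(r,tuple(((q-[x0,y0])*3).astype(int)),3,(0,255,0),1)
cv2.imwrite("pics/f1z.png",r); snap("side","f2"); snap("scene","f3")
E
```

```text
t 119.0 tcp [578.9  59.3 231.8] w 23.7 F [-0.   0.   0.4]
[[353.3, 172.1], [272.4, 172.2], [313.1, 174.1], [384.7, 120.2], [381.1, 221.7], [244.4, 221.9], [240.7, 120.2]]
```

View pics/f1z.png

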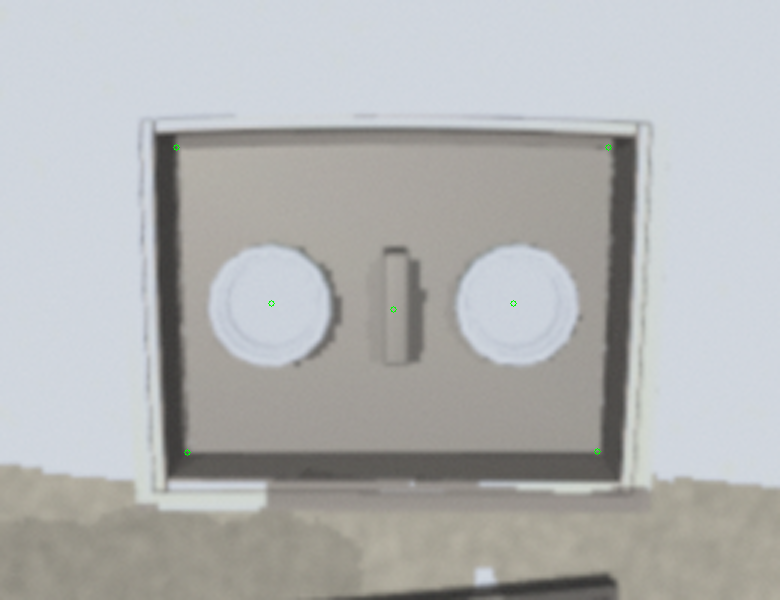

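View pics/f2.png

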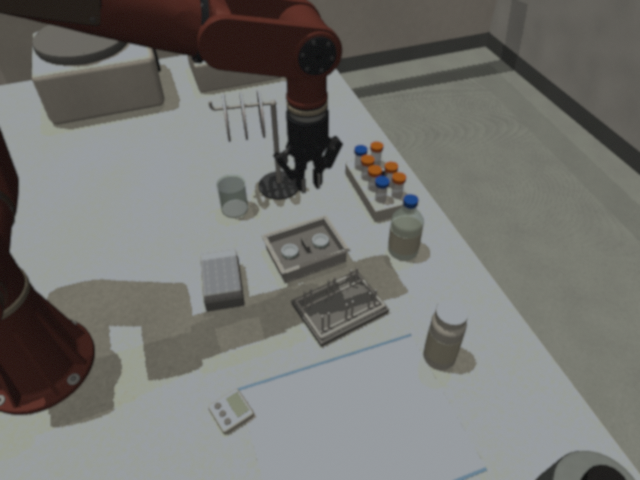

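The sheet, tab and both small dishes are within about 1 px of the predicted positions. The rack is empty, all three rings are on the arm, and the bystanders are where they started. Handing in.

```bash
python3 - <<'E'
from station import *
print(sign_off())
E
```

```text
the job is handed in; nothing more can be done
None
```

I finished the job and handed it in at about 119 s of the 210 s allowed.

- **Tray:** The two large dishes went side by side on the tray floor. The separator sheet went on top with its tab up, and both small dishes on the sheet.
- **Bumped dish:** One small dish was knocked aside, as you warned. I found it again before picking it up.
- **Hook:** All three stage rings came out of the rack and hang on the J-hook, about 40 mm apart.

**Last checks:**
- **Tray view:** The sheet's corners, its tab and both small dishes were within about 1 px (roughly 1 mm) of where they should be, and everything looked flat.
- **Side view:** The rings hang upright, the rack is empty, and the other things on the bench appear where they started.
- **Not seen directly:** The large dishes are hidden under the sheet. I saw them lying flat before it went on. How far the rings hang below the arm was not measured. I inferred it from the height at which each one touched the arm.

**Disagreements:** Camera views of the same thing differed by up to about 4 mm before I corrected for the wrist camera's mounting. That left about 1 mm sideways. The first large dish read about 3 mm from its target, well inside the limits.

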